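# Put the dry chopping boards away by their colour tabs

### The arm

A 7-joint arm with a two-finger parallel gripper is mounted at the origin on a cart in front of the work surface, level with it; the furniture and walls round the work are solid. World frame = base frame: x ahead of the robot, y to its left, z up, the work surface at z = 0. Lengths are in m, angles in rad, forces in N, time in s.
With the tool pointing down it reaches from about 0.4 to 0.85 m from the base axis. Payload 4.5 kg.
Tool frame: the origin (TCP) lies on the centre line of the jaws, within the pads' length; the fingertips stand 11 mm ahead of it and the grasp point (between the pads) lies 8 mm behind it; z points along the fingers, y is the line along which they close (so a half turn about z gives the same grasp; the last joint's range is limited). The gripper opens to 88 mm and grips with 3 to 60 N. Pads are 18 mm wide; open, the fingers measure 123 mm over their backs; the gripper's body (75 mm by 187 mm) begins 45 mm behind the grasp point.
Start: joints at [-1.238, 0.689, -0.195, 1.565, 0.157, 0.902, -0.215], TCP at [0.184, 0.597, 0.25] pointing down, gripper open.
Joint ranges: [-3.01, 3.01], [-0.46, 2.08], [-1.47, 1.51], [0.13, 2.56], [-1, 4.14], [0.04, 2.09], [-2.66, 2.66]. Speed limits (rad/s): [2.57, 2.57, 3.14, 3.14, 3.14, 3.14, 3.14].

### API

Orientations are given as a unit quaternion [x, y, z, w].
In Python, from plant import * gives the robot as it stands. The module is installed in compiled form; this text tells all that it offers.
- The arm moves only by the tool send_rows, never from a script. Its argument "motion" is a list of rows, each an object of numbers: "x", "y", "z": the shift along the tool's x, y, z in cm; "rx", "ry", "rz": the turn, a rotation vector about the tool's x, y, z in rad; "jaw": the finger opening in cm, from 0 to 8.81. In form: [{"x": .., "y": .., "z": .., "rx": .., "ry": .., "rz": .., "jaw": ..}, ...]. A call has exactly 5 rows; each row shifts and turns the commanded pose from where the row before left it, along the tool's axes as they then stand; what a row does not reach is not made up. A row lasts 1/10 s, in which the tool goes at most 50 mm and 8.59 degrees, less where a joint would pass 70% of its speed; a pose out of reach is approached as far as the arm can. A call is refused whole if a number of a shift passes 5 or a number of a turn 0.15, either way. A call with a gripper value outside its range is refused whole. The fingers move at their own pace and stop on an object; "grip_force" is the grip in N (left out, the last holds). Time passes only in rows, so rows that do not move let the fingers close, or fill a call up. It gives the time, the measured TCP pose, the force, the opening and the grip force at its end, in the units of the state.
- get_state(): the state, without advancing time (a new reading comes with each control period).
- snapshot(name): name is "side" or "top"; returns a dict with "img" (384x512x3 uint8, red, green, blue), "vertical_fov" (degrees; the focal length in pixels is half the picture's height over the tangent of half this angle, whatever the lens; pixels are square), "cx", "cy" (the principal point, pixels), "extrinsics" (4x4, takes a point from camera to world coordinates). Camera axes: x right, y up, looking along -z (the intrinsics and any distortion apply to the point x, -y, -z); pixel columns grow to the right and rows downward; lengths in m; the calibration is good to about 2 mm. A picture is of the moment at which its call begins. There is no depth.
- finish_job(): hands the job in; it is judged then, once.
The state is a dict: "clock": time; "q": joint angles; "qd": joint speeds; "joint_torque": joint torques, N m; "tool_pos": TCP position; "eef_rot": TCP orientation; "contact_force": force on the tool from outside, world axes, zero at the start; "moment": the same for the moment, N m; "opening": opening from 0.0 (shut) to 1.0 (fully open); "finger_force": force on a finger pad.
Only numpy, scipy, OpenCV 4.12 (cv2) and the standard library are available. Lean on these libraries where they do the work, as an engineer would, in place of code of your own. Each camera call takes 0.05 s, during which the arm holds its last target. There are 200 camera calls.

### The job

The four colour-coded chopping boards have dried in the draining rack; move the row over to the wooden storage stand, so that each board stands in the slot marked by the tab of its own colour, upright on its long edge as it stands now and fully down on the stand's floor between the front and rear lips. Never let a board fall over, and lower each one into its slot rather than dropping or ramming it in.

Things in the scene. Friction and masses are not known exactly. Their poses are not given: they have to be found in the camera images.
- board_red: Small red plastic chopping board, 160 mm long, 12 thick, 120 high as it stands on its long edge; 0.2 kg. Origin: middle of its underside (lower long edge); x along its length, y through its thickness, z up. Hand hole 34 x 54 mm near its +x end (32 to 66 mm from the middle); the top edge is solid and may be pinched anywhere. Starts in any slot of the draining rack, underside 20 mm above the worktop.
- board_yellow: Small yellow plastic chopping board, 160 mm long, 12 thick, 120 high as it stands on its long edge; 0.2 kg. Origin: middle of its underside (lower long edge); x along its length, y through its thickness, z up. Hand hole 34 x 54 mm near its +x end (32 to 66 mm from the middle); the top edge is solid and may be pinched anywhere. Starts in any slot of the draining rack, underside 20 mm above the worktop.
- board_green: Small green plastic chopping board, 160 mm long, 12 thick, 120 high as it stands on its long edge; 0.2 kg. Origin: middle of its underside (lower long edge); x along its length, y through its thickness, z up. Hand hole 34 x 54 mm near its +x end (32 to 66 mm from the middle); the top edge is solid and may be pinched anywhere. Starts in any slot of the draining rack, underside 20 mm above the worktop.
- board_blue: Small blue plastic chopping board, 160 mm long, 12 thick, 120 high as it stands on its long edge; 0.2 kg. Origin: middle of its underside (lower long edge); x along its length, y through its thickness, z up. Hand hole 34 x 54 mm near its +x end (32 to 66 mm from the middle); the top edge is solid and may be pinched anywhere. Starts in any slot of the draining rack, underside 20 mm above the worktop.
- tab_red: Red tab, 36 x 16 mm from above, fixed on the storage stand's front lip; marks the slot of the red board, another one at each start. Origin: underside of the tab, 22 mm above the worktop; x along the slot to the rear, y to the left, z up. The slot's middle lies 96 mm along +x at y = 0, its floor at z = -10 mm (12 mm above the worktop). The board runs along x, either way round.
- tab_yellow: Yellow tab, 36 x 16 mm from above, fixed on the storage stand's front lip; marks the slot of the yellow board, another one at each start. Origin: underside of the tab, 22 mm above the worktop; x along the slot to the rear, y to the left, z up. The slot's middle lies 96 mm along +x at y = 0, its floor at z = -10 mm (12 mm above the worktop). The board runs along x, either way round.
- tab_green: Green tab, 36 x 16 mm from above, fixed on the storage stand's front lip; marks the slot of the green board, another one at each start. Origin: underside of the tab, 22 mm above the worktop; x along the slot to the rear, y to the left, z up. The slot's middle lies 96 mm along +x at y = 0, its floor at z = -10 mm (12 mm above the worktop). The board runs along x, either way round.
- tab_blue: Blue tab, 36 x 16 mm from above, fixed on the storage stand's front lip; marks the slot of the blue board, another one at each start. Origin: underside of the tab, 22 mm above the worktop; x along the slot to the rear, y to the left, z up. The slot's middle lies 96 mm along +x at y = 0, its floor at z = -10 mm (12 mm above the worktop). The board runs along x, either way round.
- draining_rack: Draining rack, fixed: white tray 150 x 286 mm, steel wire hoops forming four parallel slots. Origin: centre of its underside; x along the slots, y along the row to the left. Slots at y = -99, -33, 33, 99 mm, 16 mm wide up to 69 mm above the worktop, flaring above; hoop tops at 97 mm. Boards stand on bars 20 mm up, leaning up to 0.1 rad. Wall cabinets hang behind: fronts at world x = 0.57, undersides 0.49 m up.
- storage_stand: Storage stand, fixed: pale wooden base 196 x 286 mm, black wire hoops forming four slots, empty at first. Origin: centre of its underside; x along the slots to the rear, y along the row. Slots at y = -99, -33, 33, 99 mm, 16 mm wide up to 65 mm above the worktop, flaring to 40 at 88 mm; hoop tops at 94 mm. Front and rear lips, 10 mm above the floor, leave a board 10 mm of play each way.

How it is judged:
At the end, for the whole second after the job is handed in: Every board stands in the slot of the storage stand that its own colour's tab marks: its underside within 6 mm of the stand's floor, within 8 mm of the slot's middle sideways and 16 mm lengthways, within 0.15 rad of upright and 0.12 rad of the slot's direction, and at rest (x of board_red in the frame of tab_red between 0.08 and 0.112 m and y of board_red in the frame of tab_red between -0.008 and 0.008 m and z of board_red in the frame of tab_red between -0.016 and -0.004 m and angle between each of board_red, board_yellow, board_green, board_blue's own z axis and vertical below 0.15 rad and angle between the x axis of board_red and the x axis of tab_red, either way round below 0.12 rad and linear speed of each of board_red, board_yellow, board_green, board_blue below 0.03 m/s and angular speed of each of board_red, board_yellow, board_green, board_blue below 0.4 rad/s and x of board_yellow in the frame of tab_yellow between 0.08 and 0.112 m and y of board_yellow in the frame of tab_yellow between -0.008 and 0.008 m and z of board_yellow in the frame of tab_yellow between -0.016 and -0.004 m and angle between the x axis of board_yellow and the x axis of tab_yellow, either way round below 0.12 rad and x of board_green in the frame of tab_green between 0.08 and 0.112 m and y of board_green in the frame of tab_green between -0.008 and 0.008 m and z of board_green in the frame of tab_green between -0.016 and -0.004 m and angle between the x axis of board_green and the x axis of tab_green, either way round below 0.12 rad and x of board_blue in the frame of tab_blue between 0.08 and 0.112 m and y of board_blue in the frame of tab_blue between -0.008 and 0.008 m and z of board_blue in the frame of tab_blue between -0.016 and -0.004 m and angle between the x axis of board_blue and the x axis of tab_blue, either way round below 0.12 rad); the robot touches nothing.
It fails at once if a board falls over (more than 0.8 rad from upright) (angle between any of board_red, board_yellow, board_green, board_blue's own z axis and vertical above 0.8 rad).
It fails at once if a board is dropped or rammed into the storage stand (more than 60 N between them) (contact force between any of board_red, board_yellow, board_green, board_blue and storage_stand above 60 N).
It also fails if it takes over 144 s, if anything falls off the work surface, if the arm or the gripper's body presses on something with over 40 N, if the wrist force passes 120 N, or if a joint passes its speed limit or range.

## Working session

There is one attempt and no reset: what is moved stays moved. The work goes in short steps, Python scripts to look and compute and a tool call to move; the robot and the scene stay as the last step left them, time stands still between calls to the robot, and variables do not carry over. Pictures are saved under pics/ and viewed, at most 14 in all, crops included, and the job is handed in when it is done.

Besides the shell and the picture viewer there is one more tool, called after "Request:" by a JSON object that holds its "op" and its "data". send_rows: Moves the arm, as the interface text tells. Its arguments: {"type":"object","properties":{"motion":{"type":"array"},"grip_force":{"type":"number"}},"required":["motion"]}

```bash
mkdir -p pics
python3 - <<'E'
from plant import *
import cv2,numpy as np
s=get_state();print({k:np.round(v,3) for k,v in s.items()})
for n in("top","side"):
    d=snapshot(n);cv2.imwrite(f"pics/{n}0.png",d["img"][:,:,::-1]);np.savez(f"{n}0.npz",**d)
    print(n,d["vertical_fov"],d["cx"],d["cy"],[k for k in d]);print(np.round(d["extrinsics"],3))
E
```

```text
{'clock': np.float64(0.0), 'q': array([-1.238,  0.69 , -0.195,  1.566,  0.157,  0.903, -0.215]), 'qd': array([-0.   , -0.   ,  0.001, -0.   ,  0.001,  0.001,  0.001]), 'joint_torque': array([-0.0000e+00, -5.2755e+01, -1.2670e+00, -1.5343e+01, -5.3000e-02,
        7.0000e-03,  0.0000e+00]), 'tool_pos': array([0.184, 0.597, 0.249]), 'eef_rot': array([ 0.149,  0.989, -0.001, -0.   ]), 'contact_force': array([ 0.679,  0.152, -0.388]), 'moment': array([ 0.028, -0.008,  0.034]), 'finger_force': np.float64(0.0), 'opening': np.float64(1.001)}
top 43.60613902440334 251.68553656581227 188.9718025692002 ['img', 'vertical_fov', 'cx', 'cy', 'extrinsics']
[[-0.205  0.915 -0.347 -0.097]
 [-0.979 -0.189  0.081  0.134]
 [ 0.008  0.356  0.934  1.404]
 [ 0.     0.     0.     1.   ]]
side 47.48481229408966 245.89363517504324 186.526839021628 ['img', 'vertical_fov', 'cx', 'cy', 'extrinsics']
[[-0.978  0.055 -0.199  0.197]
 [-0.205 -0.346  0.916  1.012]
 [-0.019  0.937  0.349  0.453]
 [ 0.     0.     0.     1.   ]]
```

View pics/top0.png

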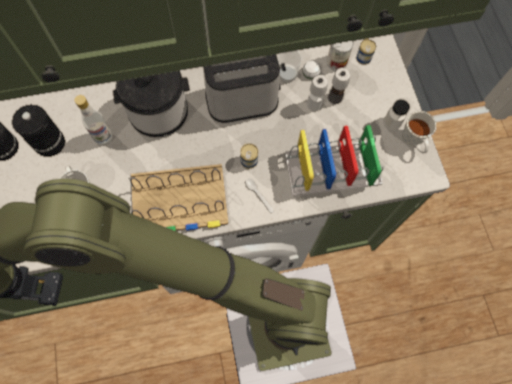

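View pics/side0.png

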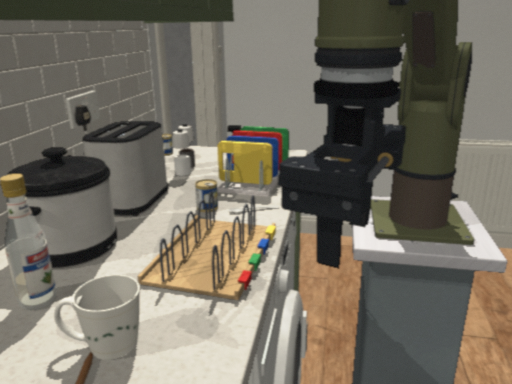

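```bash
cat > h.py <<'E'
import numpy as np,cv2
def cam(d):
    f=192/np.tan(np.radians(float(d["vertical_fov"]))/2)
    return f,float(d["cx"]),float(d["cy"]),np.array(d["extrinsics"])
def proj(d,P):
    f,cx,cy,E=cam(d);p=(np.atleast_2d(P)-E[:3,3])@E[:3,:3]
    return np.c_[cx+f*p[:,0]/-p[:,2],cy-f*p[:,1]/-p[:,2]]
def ray(d,uv,z):
    f,cx,cy,E=cam(d);uv=np.atleast_2d(uv)
    r=np.c_[(uv[:,0]-cx)/f,-(uv[:,1]-cy)/f,-np.ones(len(uv))]@E[:3,:3].T
    return E[:3,3]+r*((z-E[2,3])/r[:,2])[:,None]
def mask(img,c):
    h=cv2.cvtColor(img,cv2.COLOR_RGB2HSV);H,S,V=[h[...,i].astype(int) for i in range(3)]
    lo,hi=dict(red=(-8,8),yellow=(22,34),green=(55,85),blue=(100,125))[c]
    H=np.where(H>170,H-180,H)
    return ((H>=lo)&(H<=hi)&(S>140)&(V>60)).astype(np.uint8)
E
python3 - <<'E'
from h import *
t=np.load("top0.npz");s=np.load("side0.npz")
for n,d in(("top",t),("side",s)):
  for c in("red","yellow","green","blue"):
    k,l,st,ce=cv2.connectedComponentsWithStats(mask(d["img"],c))
    print(n,c,[(tuple(st[i]),tuple(np.round(ce[i],1))) + ((np.round(ray(d,ce[i],.026)[0,:2],3),)) for i in range(1,k) if st[i,4]>12])
im=cv2.resize(t["img"][115:200,285:392],None,fx=7,fy=7,interpolation=cv2.INTER_CUBIC)[:,:,::-1]
cv2.imwrite("pics/rack.png",im)
im=cv2.resize(t["img"][160:238,125:235],None,fx=7,fy=7,interpolation=cv2.INTER_CUBIC)[:,:,::-1]
cv2.imwrite("pics/stand.png",im)
im=cv2.resize(s["img"][110:310,140:300],None,fx=3,fy=3,interpolation=cv2.INTER_CUBIC)[:,:,::-1]
cv2.imwrite("pics/sidec.png",im)
E
```

```text
top red [((np.int32(335), np.int32(63), np.int32(8), np.int32(4), np.int32(18)), (np.float64(338.2), np.float64(64.8)), array([ 0.8  , -0.367])), ((np.int32(339), np.int32(126), np.int32(19), np.int32(59), np.int32(594)), (np.float64(348.1), np.float64(156.3)), array([ 0.462, -0.306]))]
top yellow [((np.int32(298), np.int32(131), np.int32(15), np.int32(59), np.int32(456)), (np.float64(304.9), np.float64(160.7)), array([ 0.475, -0.168])), ((np.int32(208), np.int32(221), np.int32(12), np.int32(7), np.int32(64)), (np.float64(213.2), np.float64(223.9)), array([0.329, 0.151]))]
top green [((np.int32(361), np.int32(127), np.int32(19), np.int32(57), np.int32(406)), (np.float64(369.9), np.float64(158.2)), array([ 0.442, -0.371]))]
top blue [((np.int32(320), np.int32(130), np.int32(16), np.int32(58), np.int32(466)), (np.float64(326.8), np.float64(159.8)), array([ 0.464, -0.236])), ((np.int32(187), np.int32(225), np.int32(10), np.int32(5), np.int32(41)), (np.float64(191.2), np.float64(226.7)), array([0.334, 0.217]))]
side red [((np.int32(233), np.int32(130), np.int32(49), np.int32(33), np.int3
[... 1075 characters left out ...]
nt32(276), np.int32(129), np.int32(12), np.int32(30), np.int32(109)), (np.float64(284.5), np.float64(141.0)), array([ 0.395, -0.623])), ((np.int32(254), np.int32(257), np.int32(5), np.int32(10), np.int32(19)), (np.float64(256.7), np.float64(261.5)), array([0.335, 0.292]))]
side blue [((np.int32(228), np.int32(137), np.int32(50), np.int32(39), np.int32(285)), (np.float64(261.9), np.float64(146.4)), array([ 0.468, -0.534])), ((np.int32(259), np.int32(240), np.int32(9), np.int32(12), np.int32(68)), (np.float64(263.5), np.float64(244.1)), array([0.334, 0.22 ])), ((np.int32(25), np.int32(266), np.int32(11), np.int32(5), np.int32(37)), (np.float64(29.9), np.float64(267.8)), array([0.755, 0.39 ]))]
```

View pics/rack.png

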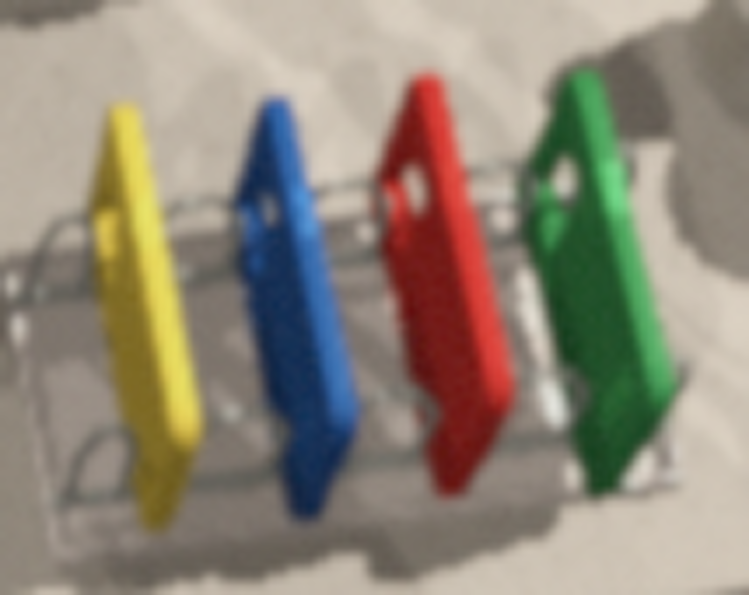

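View pics/stand.png

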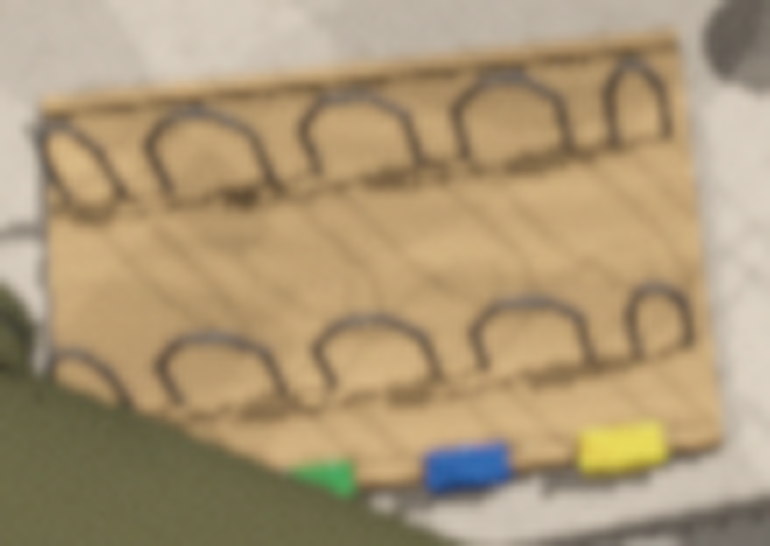

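View pics/sidec.png

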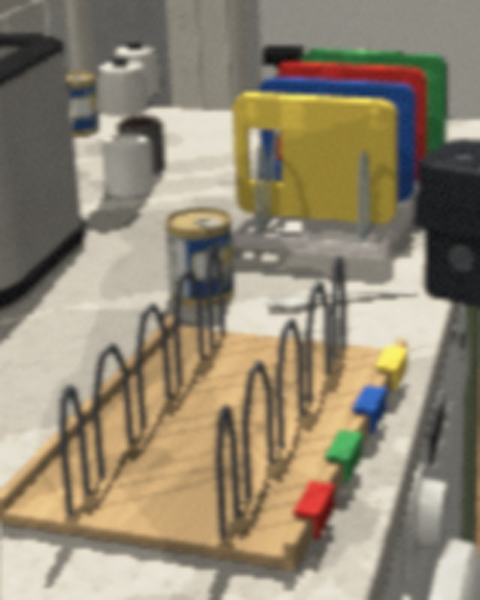

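```bash
cat > fit.py <<'E'
from h import *
from scipy.optimize import least_squares,minimize
t=np.load("top0.npz");s=np.load("side0.npz")
def T(p,P):
    c,si=np.cos(p[2]),np.sin(p[2]);P=np.atleast_2d(P).astype(float)
    return np.c_[p[0]+c*P[:,0]-si*P[:,1],p[1]+si*P[:,0]+c*P[:,1],P[:,2]]
# stand points
tp=[([.098,.143,.022],(131,174)),([.098,-.143,.022],(222.1,165)),([-.098,-.143,.01],(227.6,222.9)),
    ([-.096,-.099,.026],(213.2,223.9)),([-.096,-.033,.026],(191.2,226.7))]
sd=[([-.096,-.099,.026],(270.6,231)),([-.096,-.033,.026],(263.5,244.1)),([-.096,.099,.026],(244.9,277.7)),([-.096,.033,.026],(255,260.3)),
    ([-.098,.143,0],(238.3,299.3)),([.098,.143,0],(141,284))]
f=lambda p:np.r_[(proj(t,T(p,[a for a,_ in tp]))-[b for _,b in tp]).ravel(),(proj(s,T(p,[a for a,_ in sd]))-[b for _,b in sd]).ravel()]
r=least_squares(f,[.43,.25,0],loss="soft_l1");print("stand",r.x.round(4));print(f(r.x).reshape(-1,2).round(1).tolist())
# boards
a=np.linspace(0,2*np.pi,24,endpoint=False);R=.010
out=np.vstack([[sx*(.08-R)+R*np.cos(q),(.06+sz*(.06-R))+R*np.sin(q)] for sx in(-1,1) for sz in(-1,1) for q in a])
B=np.vstack([np.c_[out[:,0],np.full(len(out),y),out[:,1]] for y in(-.006,.006)])
def board(p): # x,y(bottom),yaw,lean
    c,si=np.cos(p[3]),np.sin(p[3])
    Q=np.c_[B[:,0],c*B[:,1]-si*B[:,2],si*B[:,1]+c*B[:,2]+.02]
    return T(p,Q)
K=4
def hull(uv): return cv2.convexHull(((uv+.5)*K*16-8).astype(np.int32).reshape(-1,1,2))
def cost(p,d,M,off):
    m=np.zeros_like(M);cv2.fillPoly(m,[hull(proj(d,board(p))-off)],1,shift=4)
    return (m^M).sum()
if __name__=="__main__":
  off=np.array([280,110]);im=cv2.resize(t["img"][110:205,280:395],None,fx=K,fy=K,interpolation=cv2.INTER_LINEAR)
  offs=np.array([205,115]);ims=cv2.resize(s["img"][115:200,205:300],None,fx=K,fy=K,interpolation=cv2.INTER_LINEAR)
  for c,y in(("yellow",-.16),("blue",-.226),("red",-.29),("green",-.36)):
    h=cv2.cvtColor(im,cv2.COLOR_RGB2HSV);H=h[...,0].astype(int);H=np.where(H>170,H-180,H)
    lo,hi=dict(red=(-8,8),yellow=(20,35),green=(55,85),blue=(100,125))[c]
    m=((H>=lo)&(H<=hi)&(h[...,1]>115)).astype(np.uint8)
    k,l,st,_=cv2.connectedComponentsWithStats(m);m=(l==1+np.argmax(st[1:,4])).astype(np.uint8)
    cn=cv2.findContours(m,cv2.RETR_EXTERNAL,cv2.CHAIN_APPROX_NONE)[0];M=np.zeros_like(m);cv2.fillPoly(M,[cv2.convexHull(np.vstack(cn))],1)
    best=min((minimize(cost,[.46,y,yw,ln],args=(t,M,off),method="Nelder-Mead",options=dict(initial_simplex=np.array([.46,y,yw,ln])+np.vstack([np.zeros(4),np.diag([.01,.01,.08,.06])]),maxiter=400)) for yw in(-.1,0,.1) for ln in(-.05,.05)),key=lambda r:r.fun)
    p=best.x;top=[p[0]+.12*np.sin(p[3])*np.sin(p[2]),p[1]-.12*np.sin(p[3])*np.cos(p[2])]
    print(c,p.round(4),"xor%",round(100*best.fun/M.sum(),1),"top",np.round(top,4))
    cc=ray(t,np.array([[0,0]]),.14)
    if c=="yellow":
      print("side bbox",np.r_[proj(s,board(p)).min(0),proj(s,board(p)).max(0)].round(1),"seen 218 141 272 184")
    else: print("side top/right",proj(s,board(p)).min(0).round(1),proj(s,board(p)).max(0).round(1))
E
python3 fit.py
```

```text
stand [ 0.4326  0.2406 -0.093 ]
[[-0.4, -0.5], [0.0, -0.7], [0.6, 2.1], [0.1, 0.5], [0.0, 0.0], [0.8, -1.2], [0.2, -0.7], [-0.2, -1.0], [-0.1, -1.4], [0.2, 3.9], [-2.7, 2.1]]
yellow [ 0.4553 -0.1566 -0.08   -0.0117] xor% 8.3 top [ 0.4554 -0.1552]
side bbox [215.9 140.6 271.4 185. ] seen 218 141 272 184
blue [ 0.4489 -0.2241 -0.0762 -0.0485] xor% 12.3 top [ 0.4493 -0.2183]
side top/right [223.5 135.4] [276.9 177.5]
red [ 0.4428 -0.2884 -0.0921 -0.0193] xor% 7.9 top [ 0.443  -0.2861]
side top/right [231.  130.3] [281.8 170.9]
green [ 0.4333 -0.3573 -0.0865 -0.0763] xor% 11.6 top [ 0.4341 -0.3482]
side top/right [238.2 126.1] [287.2 164.5]
```

Request:
{"op": "send_rows", "data": {"motion": [{"rz": -0.107, "z": -1}, {"rz": -0.107, "z": -1}, {"x": -2.7, "y": -3.75}, {"x": -2.7, "y": -3.75}, {"x": -2.7, "y": -3.75}], "grip_force": 20}}

```text
schema error: expected keys x, y, z, rx, ry, rz, jaw
```

Request:
{"op": "send_rows", "data": {"motion": [{"x": -2.7, "y": -3.75, "jaw": 5}, {"x": -2.7, "y": -3.75}, {"x": -2.7, "y": -3.75}, {"x": -2.7, "y": -3.75}, {"x": -2.7, "y": -3.75}]}}

```text
schema error: expected keys x, y, z, rx, ry, rz, jaw
```

```bash
cat > go.py <<'E'
# python3 go.py x y z yaw tilt  -> remaining move in tool axes (tilt>0: rotation about board x axis, like lean)
import sys,numpy as np
from plant import *
from scipy.spatial.transform import Rotation as R
s=get_state();p=np.array(s["tool_pos"]);q=R.from_quat(s["eef_rot"])
print("t",round(float(s["clock"]),2),"pos",p.round(4),"F",np.round(s["contact_force"],1),"open cm",round(float(s["opening"])*8.81,2),"ff",round(float(s["finger_force"]),1))
if len(sys.argv)>1:
    a=list(map(float,sys.argv[1:]))
    T=R.from_euler("z",a[3])*R.from_euler("x",a[4])*R.from_matrix([[-1,0,0],[0,1,0],[0,0,-1]])
    print("rot",(q.inv()*T).as_rotvec().round(4),"shift cm if rotated first",(T.inv().apply(np.array(a[:3])-p)*100).round(2),"now",(q.inv().apply(np.array(a[:3])-p)*100).round(2))
E
python3 - <<'E'
from h import *
t=np.load("top0.npz")
for c,a,b in(("y",(124,105),(182,440)),("b",(275,100),(338,425)),("r",(428,75),(495,405)),("g",(583,70),(655,395))):
    P=ray(t,np.array([a,b])/7+[284.57,114.57],.14);d=P[0]-P[1];print(c,P.mean(0).round(4),"yaw",np.arctan2(d[1],d[0]).round(3),"len",np.linalg.norm(d).round(3))
E
python3 go.py .4554 -.1555 .23 -.085 -.012
```

```text
y [ 0.4504 -0.1531  0.14  ] yaw -0.09 len 0.154
b [ 0.4419 -0.2167  0.14  ] yaw -0.088 len 0.15
r [ 0.439  -0.2828  0.14  ] yaw -0.096 len 0.153
g [ 0.429  -0.3482  0.14  ] yaw -0.096 len 0.151
t 0.1 pos [0.1838 0.5968 0.249 ] F [-0.6 -0.4  0.3] open cm 8.81 ff 0.0
rot [ 0.0103 -0.0014 -0.2137] shift cm if rotated first [-33.44 -72.62   2.77] now [-48.09 -63.9    2.01]
```

Request:
{"op": "send_rows", "data": {"motion": [{"x": 0, "y": 0, "z": -1, "rx": 0, "ry": 0, "rz": -0.107, "jaw": 8.8}, {"x": 0, "y": 0, "z": -1, "rx": 0, "ry": 0, "rz": -0.103, "jaw": 8.8}, {"x": -2.7, "y": -3.75, "z": 0, "rx": 0, "ry": 0, "rz": 0, "jaw": 8.8}, {"x": -2.7, "y": -3.75, "z": 0, "rx": 0, "ry": 0, "rz": 0, "jaw": 8.8}, {"x": -2.7, "y": -3.75, "z": 0, "rx": 0, "ry": 0, "rz": 0, "jaw": 8.8}], "grip_force": 20}}

```text
clock: 0.6
tool_pos: [0.2552, 0.4764, 0.2693]
eef_rot: [0.044, 0.999, -0.0, -0.0]
contact_force: [1.3, 0.4, 0.5]
opening: 0.998
finger_force: 0.0
```

Request:
{"op": "send_rows", "data": {"motion": [{"x": -2.7, "y": -3.75, "z": 0, "rx": 0, "ry": 0, "rz": 0, "jaw": 5}, {"x": -2.7, "y": -3.75, "z": 0, "rx": 0, "ry": 0, "rz": 0, "jaw": 5}, {"x": -2.7, "y": -3.75, "z": 0, "rx": 0, "ry": 0, "rz": 0, "jaw": 5}, {"x": -2.7, "y": -3.75, "z": 0, "rx": 0, "ry": 0, "rz": 0, "jaw": 5}, {"x": -2.7, "y": -3.75, "z": 0, "rx": 0, "ry": 0, "rz": 0, "jaw": 5}]}}

```text
clock: 1.1
tool_pos: [0.3731, 0.2775, 0.2696]
eef_rot: [0.044, 0.999, -0.0, -0.0]
contact_force: [0.5, 0.5, 0.6]
opening: 0.579
finger_force: 0.0
```

```bash
python3 go.py .4535 -.1545 .2 -.09 -.012
```

```text
t 1.1 pos [0.3731 0.2775 0.2696] F [0.5 0.5 0.6] open cm 5.1 ff 0.0
rot [ 0.0117 -0.0001  0.0014] shift cm if rotated first [-11.89 -42.22   7.47] now [-11.83 -42.32   6.97]
```

Request:
{"op": "send_rows", "data": {"motion": [{"x": -1.2, "y": -4.2, "z": 0, "rx": 0, "ry": 0, "rz": 0, "jaw": 4.5}, {"x": -1.2, "y": -4.2, "z": 0, "rx": 0, "ry": 0, "rz": 0, "jaw": 4.5}, {"x": -1.2, "y": -4.2, "z": 0, "rx": 0, "ry": 0, "rz": 0, "jaw": 4.5}, {"x": -1.2, "y": -4.2, "z": 0, "rx": 0, "ry": 0, "rz": 0, "jaw": 4.5}, {"x": -1.2, "y": -4.2, "z": 0, "rx": 0, "ry": 0, "rz": 0, "jaw": 4.5}]}}

```text
clock: 1.6
tool_pos: [0.4136, 0.0631, 0.2696]
eef_rot: [0.044, 0.999, -0.0, -0.0]
contact_force: [0.8, 0.6, 0.4]
opening: 0.51
finger_force: 0.0
```

Request:
{"op": "send_rows", "data": {"motion": [{"x": -1.2, "y": -4.2, "z": 0, "rx": 0, "ry": 0, "rz": 0, "jaw": 4.5}, {"x": -1.2, "y": -4.2, "z": 0, "rx": 0, "ry": 0, "rz": 0, "jaw": 4.5}, {"x": -1.2, "y": -4.2, "z": 0, "rx": 0, "ry": 0, "rz": 0, "jaw": 4.5}, {"x": -1.2, "y": -4.2, "z": 2, "rx": 0, "ry": 0, "rz": 0, "jaw": 4.5}, {"x": -1.2, "y": -4.4, "z": 3, "rx": 0, "ry": 0, "rz": 0, "jaw": 4.5}]}}

```text
clock: 2.1
tool_pos: [0.4551, -0.1501, 0.2225]
eef_rot: [0.045, 0.999, -0.0, 0.002]
contact_force: [-0.0, 0.9, -0.2]
opening: 0.511
finger_force: 0.0
```

```bash
python3 go.py .4535 -.1545 .117 -.09 -.012
python3 - <<'E'
from plant import *
import cv2,numpy as np
d=snapshot("side");np.savez("side1.npz",**d)
cv2.imwrite("pics/s1.png",cv2.resize(d["img"][60:210,180:320],None,fx=4,fy=4,interpolation=cv2.INTER_CUBIC)[:,:,::-1])
E
```

```text
t 2.1 pos [ 0.4551 -0.1501  0.2225] F [-0.   0.9 -0.2] open cm 4.5 ff 0.0
rot [0.0115 0.0037 0.0004] shift cm if rotated first [ 0.12 -0.32 10.56] now [ 0.16 -0.44 10.55]
```

View pics/s1.png

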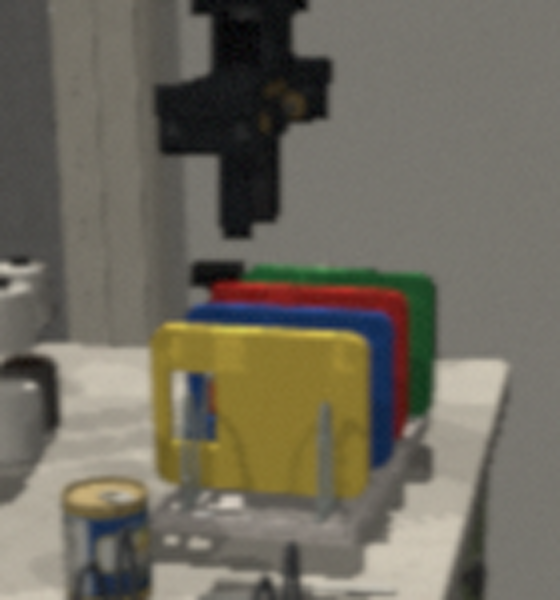

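Request:
{"op": "send_rows", "data": {"motion": [{"x": 0.15, "y": -0.4, "z": 2, "rx": 0, "ry": 0, "rz": 0, "jaw": 4.5}, {"x": 0, "y": 0, "z": 2.5, "rx": 0, "ry": 0, "rz": 0, "jaw": 4.5}, {"x": 0, "y": 0, "z": 2.5, "rx": 0, "ry": 0, "rz": 0, "jaw": 4.5}, {"x": 0, "y": 0, "z": 2, "rx": 0, "ry": 0, "rz": 0, "jaw": 4.5}, {"x": 0, "y": 0, "z": 1.3, "rx": 0, "ry": 0, "rz": 0, "jaw": 4.5}]}}

```text
clock: 2.65
tool_pos: [0.4513, -0.1513, 0.1177]
eef_rot: [0.044, 0.999, 0.0, -0.001]
contact_force: [0.3, -0.4, 0.6]
opening: 0.509
finger_force: 0.0
```

```bash
python3 go.py .4535 -.1545 .117 -.09 -.012
python3 - <<'E'
from plant import *
import cv2,numpy as np
from h import *
d=np.load("side1.npz");print("tip pred",proj(d,[[.4551,-.1501+.03,.2115]]), "seen ~(239,118.5)")
o=[]
for n,(a,b,c,e) in(("side",(60,210,180,320)),("top",(110,210,280,400))):
    d=snapshot(n);np.savez(n+"2.npz",**d)
    o.append(cv2.resize(d["img"][a:b,c:e],(400,500),interpolation=cv2.INTER_CUBIC)[:,:,::-1])
cv2.imwrite("pics/s2.png",np.hstack(o))
E
```

```text
t 2.65 pos [ 0.4513 -0.1513  0.1177] F [ 0.3 -0.4  0.6] open cm 4.48 ff 0.0
rot [ 0.0125 -0.0023  0.0015] shift cm if rotated first [-0.25 -0.3   0.08] now [-0.24 -0.3   0.07]
tip pred [[239.94200737 119.91038107]] seen ~(239,118.5)
```

View pics/s2.png

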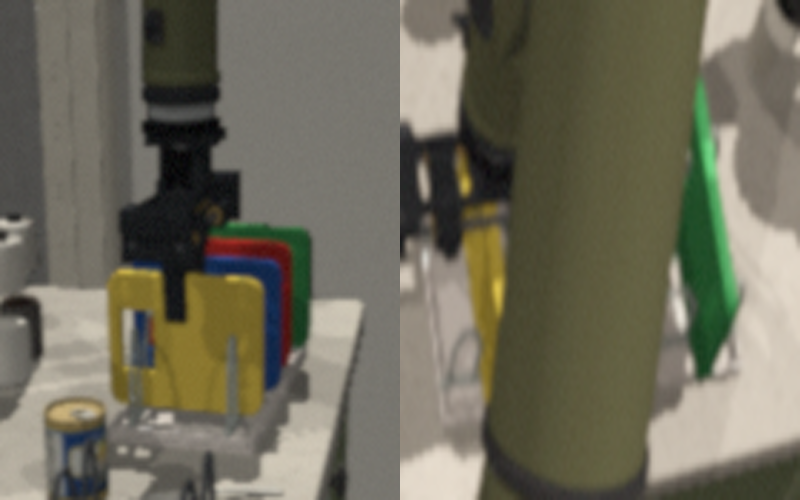

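Request:
{"op": "send_rows", "data": {"motion": [{"x": -0.1, "y": -0.3, "z": 0.1, "rx": 0, "ry": 0, "rz": 0, "jaw": 4.5}, {"x": 0, "y": 0, "z": 0, "rx": 0, "ry": 0, "rz": 0, "jaw": 2.5}, {"x": 0, "y": 0, "z": 0, "rx": 0, "ry": 0, "rz": 0, "jaw": 0.6}, {"x": 0, "y": 0, "z": 0, "rx": 0, "ry": 0, "rz": 0, "jaw": 0.6}, {"x": 0, "y": 0, "z": 0, "rx": 0, "ry": 0, "rz": 0, "jaw": 0.6}], "grip_force": 25}}

```text
clock: 3.25
tool_pos: [0.453, -0.1548, 0.1186]
eef_rot: [0.044, 0.999, -0.0, 0.0]
contact_force: [0.5, -0.6, 0.7]
opening: 0.171
finger_force: 0.0
```

Request:
{"op": "send_rows", "data": {"motion": [{"x": 0, "y": 0, "z": 0, "rx": 0, "ry": 0, "rz": 0, "jaw": 0.6}, {"x": 0, "y": 0, "z": 0, "rx": 0, "ry": 0, "rz": 0, "jaw": 0.6}, {"x": 0, "y": 0, "z": -0.5, "rx": 0, "ry": 0, "rz": 0, "jaw": 0.6}, {"x": 0, "y": 0, "z": -0.5, "rx": 0, "ry": 0, "rz": 0, "jaw": 0.6}, {"x": 0, "y": 0, "z": 0, "rx": 0, "ry": 0, "rz": 0, "jaw": 0.6}]}}

```text
clock: 3.75
tool_pos: [0.4531, -0.1549, 0.1288]
eef_rot: [0.044, 0.999, -0.0, 0.0]
contact_force: [-0.1, 0.2, -2.9]
opening: 0.134
finger_force: 24.9
```

Request:
{"op": "send_rows", "data": {"motion": [{"x": 0, "y": 0, "z": -2, "rx": 0, "ry": 0, "rz": 0, "jaw": 0.6}, {"x": 0, "y": 0, "z": -3, "rx": 0, "ry": 0, "rz": 0, "jaw": 0.6}, {"x": 0, "y": 0, "z": -3.5, "rx": 0, "ry": 0, "rz": 0, "jaw": 0.6}, {"x": 0, "y": 0, "z": -3.5, "rx": 0, "ry": 0, "rz": 0, "jaw": 0.6}, {"x": 0, "y": 2, "z": -1, "rx": 0, "ry": 0, "rz": 0, "jaw": 0.6}]}}

```text
clock: 4.25
tool_pos: [0.4556, -0.1377, 0.2612]
eef_rot: [0.047, 0.999, -0.001, 0.003]
contact_force: [0.5, 0.4, -3.4]
opening: 0.135
finger_force: 24.9
```

Request:
{"op": "send_rows", "data": {"motion": [{"x": 0, "y": 4, "z": 0, "rx": 0, "ry": 0, "rz": 0, "jaw": 0.6}, {"x": 0, "y": 4.5, "z": 0, "rx": 0, "ry": 0, "rz": 0, "jaw": 0.6}, {"x": 0, "y": 4.5, "z": 0, "rx": 0, "ry": 0, "rz": 0, "jaw": 0.6}, {"x": 0, "y": 4.5, "z": 0, "rx": 0, "ry": 0, "rz": 0, "jaw": 0.6}, {"x": 0, "y": 4, "z": 0, "rx": 0, "ry": 0, "rz": 0, "jaw": 0.6}]}}

```text
clock: 4.75
tool_pos: [0.4732, 0.0816, 0.2582]
eef_rot: [0.044, 0.999, 0.0, -0.0]
contact_force: [0.8, -0.1, -2.1]
opening: 0.137
finger_force: 24.9
```

```bash
python3 go.py .4234 .142 .2 -.093 0
```

```text
t 4.75 pos [0.4732 0.0816 0.2582] F [ 0.8 -0.1 -2.1] open cm 1.2 ff 24.9
rot [ 0.0003 -0.0003  0.0053] shift cm if rotated first [5.52 5.56 5.82] now [5.49 5.58 5.82]
```

Request:
{"op": "send_rows", "data": {"motion": [{"x": 1.8, "y": 1.8, "z": 0, "rx": 0, "ry": 0, "rz": 0.005, "jaw": 0.6}, {"x": 1.9, "y": 1.9, "z": 1, "rx": 0, "ry": 0, "rz": 0, "jaw": 0.6}, {"x": 1.8, "y": 1.9, "z": 2, "rx": 0, "ry": 0, "rz": 0, "jaw": 0.6}, {"x": 0, "y": 0, "z": 2.2, "rx": 0, "ry": 0, "rz": 0, "jaw": 0.6}, {"x": 0, "y": 0, "z": 0, "rx": 0, "ry": 0, "rz": 0, "jaw": 0.6}]}}

```text
clock: 5.25
tool_pos: [0.422, 0.1399, 0.2045]
eef_rot: [0.046, 0.999, -0.001, -0.002]
contact_force: [-0.7, -0.1, -2.0]
opening: 0.135
finger_force: 25.0
```

```bash
python3 go.py .4234 .142 .2 -.093 0
python3 - <<'E'
from plant import *
import cv2,numpy as np
o=[]
for n,(a,b,c,e) in(("side",(120,310,130,300)),("top",(120,240,120,240))):
    d=snapshot(n);np.savez(n+"3.npz",**d)
    o.append(cv2.resize(d["img"][a:b,c:e],(400,450),interpolation=cv2.INTER_CUBIC)[:,:,::-1])
cv2.imwrite("pics/s3.png",np.hstack(o))
E
```

```text
t 5.25 pos [0.422  0.1399 0.2045] F [-0.7 -0.1 -2. ] open cm 1.19 ff 25.0
rot [-0.0027 -0.0047  0.0015] shift cm if rotated first [-0.12  0.22  0.45] now [-0.13  0.22  0.45]
```

View pics/s3.png

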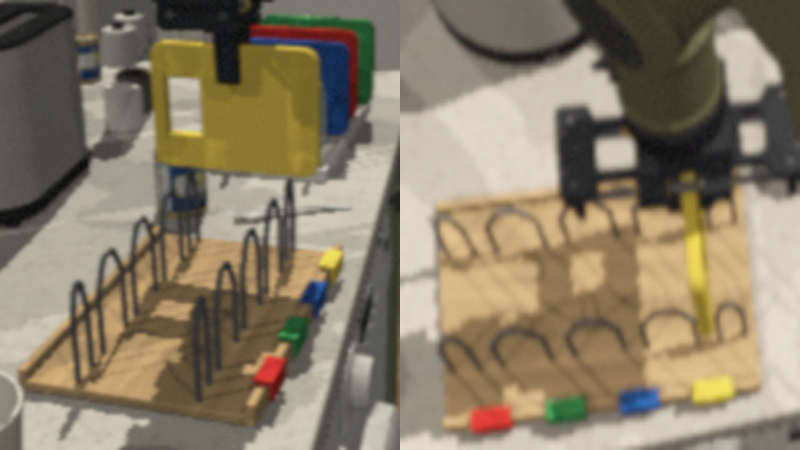

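Run:
```python
from fit import *
t=np.load("top3.npz");s=np.load("side3.npz")
Y=dict(red=.099,green=.033,blue=-.033,yellow=-.099)
def cen(d,c,a,b,g,h):
    m=mask(d["img"],c)[a:b,g:h];k,l,st,ce=cv2.connectedComponentsWithStats(m);i=1+np.argmax(st[1:,4]);return ce[i]+[g,a],st[i,4]
obs=[]
for c,y in Y.items():
    a=cen(t,c,218,240,120,235);b=cen(s,c,215,300,225,285);print(c,a,b,ray(t,a[0],.026)[0,:2].round(4),ray(s,b[0],.026)[0,:2].round(4))
    obs.append((y,a[0],b[0]))
P=np.array([[-.096,o[0],.026] for o in obs])
for nm,w in(("both",(1,1)),("top",(1,0)),("side",(0,1))):
    f=lambda p:np.r_[w[0]*(proj(t,T(p,P))-[o[1] for o in obs]).ravel(),w[1]*(proj(s,T(p,P))-[o[2] for o in obs]).ravel()]
    r=least_squares(f,[.43,.24,-.09]);print(nm,r.x.round(4),f(r.x).reshape(-1,2).round(1).tolist())
m=mask(s["img"],"yellow")[120:205,180:280];ys,xs=np.nonzero(m);print("side yellow bbox",xs.min()+180,ys.min()+120,xs.max()+181,ys.max()+121)
for dx in(-.01,0,.01):
  for dz in(0,):
    p=[.422+dx,.1399,-.0915,0];q=proj(s,board(p)+[0,0,.2045-.0986-.02]);print(dx,q.min(0).round(1),q.max(0).round(1))
```

```text
stand [ 0.4326  0.2406 -0.093 ]
[[-0.4, -0.5], [0.0, -0.7], [0.6, 2.1], [0.1, 0.5], [0.0, 0.0], [0.8, -1.2], [0.2, -0.7], [-0.2, -1.0], [-0.1, -1.4], [0.2, 3.9], [-2.7, 2.1]]
red (array([146.85542169, 231.18072289]), np.int32(83)) (array([244.78064516, 277.69032258]), np.int32(155)) [0.3471 0.3476] [0.3455 0.3511]
green (array([169.41666667, 229.29166667]), np.int32(24)) (array([255.  , 259.35]), np.int32(60)) [0.3393 0.2813] [0.3395 0.284 ]
blue (array([191.14285714, 226.64285714]), np.int32(42)) (array([263.71212121, 244.15151515]), np.int32(66)) [0.3343 0.2168] [0.3333 0.2199]
yellow (array([213.05172414, 224.17241379]), np.int32(58)) (array([270.39473684, 230.67105263]), np.int32(76)) [0.3286 0.1516] [0.3294 0.1557]
both [ 0.4329  0.2423 -0.0854] [[-0.4, 0.5], [-0.7, -0.1], [-0.3, 0.0], [-0.1, -0.0], [0.1, -0.6], [-0.2, -0.2], [-0.3, -0.6], [0.5, -0.8]]
top [ 0.4329  0.2405 -0.0924] [[-0.1, 0.2], [-0.3, -0.3], [0.1, -0.0], [0.3, 0.1], [-0.0, -0.0], [-0.0, -0.0], [-0.0, -0.0], [0.0, -0.0]]
side [ 0.4326  0.2446 -0.0821] [[-0.0, 0.0], [-0.0, 0.0], [-0.0, 0.0], [-0.0, 0.0], [0.2, 0.0], [-0.2, 0.3], [-0.4, -0.1], [0.4, -0.4]]
side yellow bbox 194 137 266 194
-0.01 [197.  136.6] [270.4 196. ]
0 [192.5 136.4] [265.8 195.7]
0.01 [188.1 136.3] [261.2 195.4]
```

Request:
{"op": "send_rows", "data": {"motion": [{"x": -0.4, "y": 0.1, "z": 0, "rx": 0, "ry": 0, "rz": 0, "jaw": 0.6}, {"x": 0, "y": 0.1, "z": 0.5, "rx": 0, "ry": 0, "rz": 0, "jaw": 0.6}, {"x": 0, "y": 0, "z": 1, "rx": 0, "ry": 0, "rz": 0, "jaw": 0.6}, {"x": 0, "y": 0, "z": 0.5, "rx": 0, "ry": 0, "rz": 0, "jaw": 0.6}, {"x": 0, "y": 0, "z": 0, "rx": 0, "ry": 0, "rz": 0, "jaw": 0.6}]}}

```text
clock: 5.85
tool_pos: [0.4276, 0.1414, 0.1853]
eef_rot: [0.047, 0.999, -0.0, -0.001]
contact_force: [-0.3, -0.2, -1.7]
opening: 0.132
finger_force: 25.0
```

```bash
python3 go.py .426 .1424 .113 -.091 0
```

```text
t 5.85 pos [0.4276 0.1414 0.1853] F [-0.3 -0.2 -1.7] open cm 1.16 ff 25.0
rot [-0.0011 -0.0018 -0.0029] shift cm if rotated first [0.17 0.09 7.23] now [0.16 0.1  7.23]
```

Request:
{"op": "send_rows", "data": {"motion": [{"x": 0.1, "y": 0.1, "z": 0.8, "rx": 0, "ry": 0, "rz": 0, "jaw": 0.6}, {"x": 0, "y": 0, "z": 0.8, "rx": 0, "ry": 0, "rz": 0, "jaw": 0.6}, {"x": 0, "y": 0, "z": 0.8, "rx": 0, "ry": 0, "rz": 0, "jaw": 0.6}, {"x": 0, "y": 0, "z": 0.8, "rx": 0, "ry": 0, "rz": 0, "jaw": 0.6}, {"x": 0, "y": 0, "z": 0.8, "rx": 0, "ry": 0, "rz": 0, "jaw": 0.6}]}}

```text
clock: 6.35
tool_pos: [0.4273, 0.1429, 0.1454]
eef_rot: [0.047, 0.999, -0.0, -0.0]
contact_force: [-0.1, 0.8, -2.6]
opening: 0.135
finger_force: 25.0
```

Request:
{"op": "send_rows", "data": {"motion": [{"x": 0, "y": 0, "z": 0.5, "rx": 0, "ry": 0, "rz": 0, "jaw": 0.6}, {"x": 0, "y": 0, "z": 0.5, "rx": 0, "ry": 0, "rz": 0, "jaw": 0.6}, {"x": 0, "y": 0, "z": 0.5, "rx": 0, "ry": 0, "rz": 0, "jaw": 0.6}, {"x": 0, "y": 0, "z": 0.5, "rx": 0, "ry": 0, "rz": 0, "jaw": 0.6}, {"x": 0, "y": 0, "z": 0, "rx": 0, "ry": 0, "rz": 0, "jaw": 0.6}]}}

```text
clock: 6.85
tool_pos: [0.4271, 0.1428, 0.1257]
eef_rot: [0.047, 0.999, -0.0, -0.0]
contact_force: [0.3, 0.3, -2.2]
opening: 0.134
finger_force: 25.0
```

```bash
python3 go.py .426 .1424 .113 -.091 0
```

```text
t 6.85 pos [0.4271 0.1428 0.1257] F [ 0.3  0.3 -2.2] open cm 1.18 ff 25.0
rot [-0.0004 -0.0007 -0.0027] shift cm if rotated first [ 0.1  -0.05  1.27] now [ 0.1  -0.05  1.27]
```

No contact in the slot; lowering the last 14 mm slowly.

Request:
{"op": "send_rows", "data": {"motion": [{"x": 0, "y": 0, "z": 0.3, "rx": 0, "ry": 0, "rz": 0, "jaw": 0.6}, {"x": 0, "y": 0, "z": 0.3, "rx": 0, "ry": 0, "rz": 0, "jaw": 0.6}, {"x": 0, "y": 0, "z": 0.3, "rx": 0, "ry": 0, "rz": 0, "jaw": 0.6}, {"x": 0, "y": 0, "z": 0.2, "rx": 0, "ry": 0, "rz": 0, "jaw": 0.6}, {"x": 0, "y": 0, "z": 0.1, "rx": 0, "ry": 0, "rz": 0, "jaw": 0.6}]}}

```text
clock: 7.35
tool_pos: [0.4273, 0.1428, 0.114]
eef_rot: [0.047, 0.999, -0.0, -0.0]
contact_force: [0.2, 0.8, -1.8]
opening: 0.133
finger_force: 25.0
```

Request:
{"op": "send_rows", "data": {"motion": [{"x": 0, "y": 0, "z": 0.1, "rx": 0, "ry": 0, "rz": 0, "jaw": 0.6}, {"x": 0, "y": 0, "z": 0.1, "rx": 0, "ry": 0, "rz": 0, "jaw": 0.6}, {"x": 0, "y": 0, "z": 0.05, "rx": 0, "ry": 0, "rz": 0, "jaw": 0.6}, {"x": 0, "y": 0, "z": 0, "rx": 0, "ry": 0, "rz": 0, "jaw": 0.6}, {"x": 0, "y": 0, "z": 0, "rx": 0, "ry": 0, "rz": 0, "jaw": 0.6}]}}

```text
clock: 7.85
tool_pos: [0.4273, 0.1429, 0.1118]
eef_rot: [0.047, 0.999, 0.0, 0.0]
contact_force: [0.0, 0.6, -2.5]
opening: 0.136
finger_force: 25.0
```

Request:
{"op": "send_rows", "data": {"motion": [{"x": 0, "y": 0, "z": 0.1, "rx": 0, "ry": 0, "rz": 0, "jaw": 0.6}, {"x": 0, "y": 0, "z": 0, "rx": 0, "ry": 0, "rz": 0, "jaw": 1.5}, {"x": 0, "y": 0, "z": 0, "rx": 0, "ry": 0, "rz": 0, "jaw": 2.5}, {"x": 0, "y": 0, "z": 0, "rx": 0, "ry": 0, "rz": 0, "jaw": 3.5}, {"x": 0, "y": 0, "z": 0, "rx": 0, "ry": 0, "rz": 0, "jaw": 4}]}}

```text
clock: 8.35
tool_pos: [0.4274, 0.1429, 0.1108]
eef_rot: [0.047, 0.999, 0.0, 0.0]
contact_force: [0.1, -0.5, 0.6]
opening: 0.421
finger_force: 0.0
```

Request:
{"op": "send_rows", "data": {"motion": [{"x": 0, "y": 0, "z": -1, "rx": 0, "ry": 0, "rz": 0, "jaw": 4.5}, {"x": 0, "y": 0, "z": -3, "rx": 0, "ry": 0, "rz": 0, "jaw": 4.5}, {"x": 0, "y": 0, "z": -4, "rx": 0, "ry": 0, "rz": 0, "jaw": 4.5}, {"x": 0, "y": 0, "z": -4, "rx": 0, "ry": 0, "rz": 0, "jaw": 4.5}, {"x": 0, "y": -3, "z": 0, "rx": 0, "ry": 0, "rz": 0, "jaw": 4.5}]}}

```text
clock: 8.85
tool_pos: [0.4279, 0.1176, 0.2358]
eef_rot: [0.044, 0.999, 0.004, 0.006]
contact_force: [0.6, -0.9, 0.1]
opening: 0.513
finger_force: 0.0
```

```bash
python3 go.py .449 -.2175 .2 -.09 -.048
python3 - <<'E'
from fit import *
from plant import *
s=snapshot("side");np.savez("side4.npz",**s)
m=mask(s["img"],"yellow")[120:260,180:300];k,l,st,ce=cv2.connectedComponentsWithStats(m);print(st[1:][st[1:,4]>20]+[180,120,0,0,0])
q=proj(s,board([.424,.1424,-.091,0])+[0,0,-.008]);print(q.min(0).round(1),(q.max(0)-q.min(0)).round(1))
E
```

```text
t 8.85 pos [0.4279 0.1176 0.2358] F [ 0.6 -0.9  0.1] open cm 4.52 ff 0.0
rot [0.0561 0.0109 0.0017] shift cm if rotated first [ -5.12 -32.98   5.17] now [ -5.01 -33.23   3.37]
stand [ 0.4326  0.2406 -0.093 ]
[[-0.4, -0.5], [0.0, -0.7], [0.6, 2.1], [0.1, 0.5], [0.0, 0.0], [0.8, -1.2], [0.2, -0.7], [-0.2, -1.0], [-0.1, -1.4], [0.2, 3.9], [-2.7, 2.1]]
[[ 194  179   69   55 2499]
 [ 244  209    4   24   83]
 [ 200  211    6   17   84]
 [ 235  222    4   10   35]
 [ 266  226    9   13   79]]
[193.9 177.6] [70.9 57.7]
```

Request:
{"op": "send_rows", "data": {"motion": [{"x": -0.7, "y": -3.5, "z": -1, "rx": 0, "ry": 0, "rz": 0, "jaw": 4.5}, {"x": -0.7, "y": -4.2, "z": 0, "rx": 0, "ry": 0, "rz": 0, "jaw": 4.5}, {"x": -0.7, "y": -4.2, "z": 0, "rx": 0, "ry": 0, "rz": 0, "jaw": 4.5}, {"x": -0.7, "y": -4.2, "z": 0, "rx": 0, "ry": 0, "rz": 0, "jaw": 4.5}, {"x": -0.7, "y": -4.2, "z": 0, "rx": 0, "ry": 0, "rz": 0, "jaw": 4.5}]}}

```text
clock: 9.4
tool_pos: [0.4398, -0.0943, 0.2412]
eef_rot: [0.047, 0.999, -0.0, -0.0]
contact_force: [1.3, 0.3, -0.1]
opening: 0.511
finger_force: 0.0
```

Request:
{"op": "send_rows", "data": {"motion": [{"x": -0.7, "y": -4.2, "z": 0, "rx": 0, "ry": 0, "rz": 0, "jaw": 4.5}, {"x": -0.7, "y": -4.2, "z": 0, "rx": 0, "ry": 0, "rz": 0, "jaw": 4.5}, {"x": -0.4, "y": -3.6, "z": 1, "rx": 0, "ry": 0, "rz": 0, "jaw": 4.5}, {"x": 0, "y": 0, "z": 2, "rx": 0.045, "ry": 0, "rz": 0, "jaw": 4.5}, {"x": 0, "y": 0, "z": 0, "rx": 0, "ry": 0, "rz": 0, "jaw": 4.5}]}}

```text
clock: 9.9
tool_pos: [0.4451, -0.2136, 0.2094]
eef_rot: [0.047, 0.999, -0.022, -0.003]
contact_force: [-1.1, 1.7, 0.1]
opening: 0.516
finger_force: 0.0
```

```bash
python3 go.py .4435 -.2185 .118 -.09 -.045
```

```text
t 9.9 pos [ 0.4451 -0.2136  0.2094] F [-1.1  1.7  0.1] open cm 4.55 ff 0.0
rot [ 0.0008 -0.0046 -0.0048] shift cm if rotated first [ 0.12 -0.1   9.15] now [ 0.07 -0.1   9.15]
```

Request:
{"op": "send_rows", "data": {"motion": [{"x": 0.1, "y": -0.1, "z": 2.5, "rx": 0, "ry": 0, "rz": -0.004, "jaw": 4.5}, {"x": 0, "y": 0, "z": 2.5, "rx": 0, "ry": 0, "rz": 0, "jaw": 4.5}, {"x": 0, "y": 0, "z": 2, "rx": 0, "ry": 0, "rz": 0, "jaw": 4.5}, {"x": 0, "y": 0, "z": 1.5, "rx": 0, "ry": 0, "rz": 0, "jaw": 4.5}, {"x": 0, "y": 0, "z": 0.6, "rx": 0, "ry": 0, "rz": 0, "jaw": 4.5}]}}

```text
clock: 10.4
tool_pos: [0.4455, -0.2171, 0.1195]
eef_rot: [0.044, 0.999, -0.022, -0.002]
contact_force: [1.1, 0.2, -0.9]
opening: 0.509
finger_force: 0.0
```

```bash
python3 go.py .4435 -.2185 .118 -.09 -.045;python3 - <<'E'
from plant import *
import cv2,numpy as np
o=[]
for n,(a,b,c,e) in(("side",(80,180,200,300)),("top",(110,210,280,380))):
    d=snapshot(n)
    o.append(cv2.resize(d["img"][a:b,c:e],(400,400),interpolation=cv2.INTER_CUBIC)[:,:,::-1])
cv2.imwrite("pics/s5.png",np.hstack(o))
E
```

```text
t 10.4 pos [ 0.4455 -0.2171  0.1195] F [ 1.1  0.2 -0.9] open cm 4.48 ff 0.0
rot [ 0.0013 -0.0017  0.0027] shift cm if rotated first [ 0.18 -0.15  0.16] now [ 0.18 -0.15  0.16]
```

View pics/s5.png

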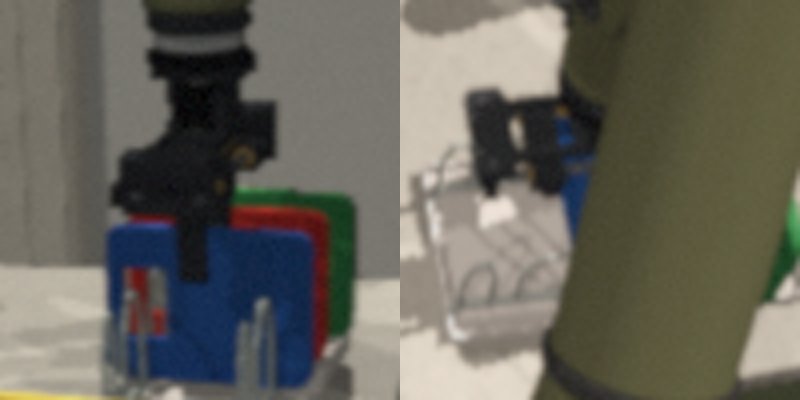

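Request:
{"op": "send_rows", "data": {"motion": [{"x": 0.1, "y": -0.1, "z": 0.1, "rx": 0, "ry": 0, "rz": 0, "jaw": 4.5}, {"x": 0, "y": 0, "z": 0, "rx": 0, "ry": 0, "rz": 0, "jaw": 2.5}, {"x": 0, "y": 0, "z": 0, "rx": 0, "ry": 0, "rz": 0, "jaw": 0.6}, {"x": 0, "y": 0, "z": 0, "rx": 0, "ry": 0, "rz": 0, "jaw": 0.6}, {"x": 0, "y": 0, "z": 0, "rx": 0, "ry": 0, "rz": 0, "jaw": 0.6}]}}

```text
clock: 11.0
tool_pos: [0.4446, -0.2195, 0.1191]
eef_rot: [0.045, 0.999, -0.022, -0.001]
contact_force: [-0.2, -0.3, -0.0]
opening: 0.166
finger_force: 0.0
```

Request:
{"op": "send_rows", "data": {"motion": [{"x": 0, "y": 0, "z": 0, "rx": 0, "ry": 0, "rz": 0, "jaw": 0.6}, {"x": 0, "y": 0, "z": 0, "rx": 0, "ry": 0, "rz": 0, "jaw": 0.6}, {"x": 0, "y": 0, "z": 0, "rx": 0, "ry": 0, "rz": 0, "jaw": 0.6}, {"x": 0, "y": 0, "z": -0.5, "rx": 0, "ry": 0, "rz": 0, "jaw": 0.6}, {"x": 0, "y": 0, "z": -0.5, "rx": 0, "ry": 0, "rz": 0, "jaw": 0.6}]}}

```text
clock: 11.5
tool_pos: [0.4441, -0.2189, 0.1289]
eef_rot: [0.045, 0.999, -0.022, -0.002]
contact_force: [-0.1, 0.1, -2.0]
opening: 0.135
finger_force: 24.7
```

Request:
{"op": "send_rows", "data": {"motion": [{"x": 0, "y": 0, "z": -2, "rx": 0, "ry": 0, "rz": 0, "jaw": 0.6}, {"x": 0, "y": 0, "z": -3, "rx": 0, "ry": 0, "rz": 0, "jaw": 0.6}, {"x": 0, "y": 0, "z": -4, "rx": 0, "ry": 0, "rz": 0, "jaw": 0.6}, {"x": 0, "y": 0, "z": -4, "rx": 0, "ry": 0, "rz": 0, "jaw": 0.6}, {"x": 0, "y": 0, "z": -1, "rx": -0.045, "ry": 0, "rz": 0, "jaw": 0.6}]}}

```text
clock: 12.0
tool_pos: [0.4471, -0.2114, 0.273]
eef_rot: [0.043, 0.999, -0.0, 0.003]
contact_force: [0.7, 0.7, -2.4]
opening: 0.135
finger_force: 24.9
```

Request:
{"op": "send_rows", "data": {"motion": [{"x": 0.2, "y": 3, "z": 0, "rx": 0, "ry": 0, "rz": 0, "jaw": 0.6}, {"x": 0.6, "y": 4.5, "z": 0, "rx": 0, "ry": 0, "rz": 0, "jaw": 0.6}, {"x": 0.6, "y": 4.5, "z": 0, "rx": 0, "ry": 0, "rz": 0, "jaw": 0.6}, {"x": 0.6, "y": 4.5, "z": 0, "rx": 0, "ry": 0, "rz": 0, "jaw": 0.6}, {"x": 0.6, "y": 4.5, "z": 0, "rx": 0, "ry": 0, "rz": 0, "jaw": 0.6}]}}

```text
clock: 12.5
tool_pos: [0.4373, 0.0001, 0.269]
eef_rot: [0.045, 0.999, -0.0, -0.0]
contact_force: [1.1, 0.7, -2.0]
opening: 0.133
finger_force: 25.0
```

Request:
{"op": "send_rows", "data": {"motion": [{"x": 0.6, "y": 4.5, "z": 0, "rx": 0, "ry": 0, "rz": 0, "jaw": 0.6}, {"x": 0.6, "y": 4.5, "z": 0, "rx": 0, "ry": 0, "rz": 0, "jaw": 0.6}, {"x": 0.6, "y": 4.5, "z": 0, "rx": 0, "ry": 0, "rz": 0, "jaw": 0.6}, {"x": 0.6, "y": 4, "z": 0, "rx": 0, "ry": 0, "rz": 0, "jaw": 0.6}, {"x": 0.5, "y": 3, "z": 0, "rx": 0, "ry": 0, "rz": 0, "jaw": 0.6}]}}

```text
clock: 13.0
tool_pos: [0.4267, 0.2083, 0.2691]
eef_rot: [0.043, 0.999, 0.001, -0.0]
contact_force: [1.5, -0.1, -2.1]
opening: 0.132
finger_force: 25.0
```

```bash
python3 go.py .430 .2081 .2 -.091 0
```

```text
t 13.0 pos [0.4267 0.2083 0.2691] F [ 1.5 -0.1 -2.1] open cm 1.16 ff 25.0
rot [ 0.0011 -0.0002  0.004 ] shift cm if rotated first [-0.33  0.01  6.91] now [-0.34 -0.    6.91]
```

Request:
{"op": "send_rows", "data": {"motion": [{"x": 0, "y": 0, "z": 1, "rx": 0, "ry": 0, "rz": 0, "jaw": 0.6}, {"x": 0, "y": 0, "z": 2, "rx": 0, "ry": 0, "rz": 0, "jaw": 0.6}, {"x": 0, "y": 0, "z": 2, "rx": 0, "ry": 0, "rz": 0, "jaw": 0.6}, {"x": 0, "y": 0, "z": 1.5, "rx": 0, "ry": 0, "rz": 0, "jaw": 0.6}, {"x": 0, "y": 0, "z": 0.4, "rx": 0, "ry": 0, "rz": 0, "jaw": 0.6}]}}

```text
clock: 13.5
tool_pos: [0.4265, 0.2038, 0.1984]
eef_rot: [0.045, 0.999, -0.001, -0.002]
contact_force: [0.4, -0.6, -2.6]
opening: 0.137
finger_force: 25.0
```

```bash
cat > chk.py <<'E'
# python3 chk.py colour tcpoffset : where is the held board in the side picture
import sys
from fit import *
from plant import *
from scipy.spatial.transform import Rotation as R
c=sys.argv[1];s=snapshot("side");st=get_state();p=st["tool_pos"];v=R.from_quat(st["eef_rot"]).as_matrix()[:,1];yaw=-np.arctan2(v[0],v[1])
a=proj(s,board([p[0],p[1],yaw,0])+[0,0,p[2]-float(sys.argv[2])-.02]);lo,hi=a.min(0),a.max(0)
x0,y0,x1,y1=int(lo[0])-12,int(lo[1])-10,int(hi[0])+12,int(hi[1])+12
k,l,q,_=cv2.connectedComponentsWithStats(mask(s["img"],c)[y0:y1,x0:x1]);b=q[1+np.argmax(q[1:,4])]
print("pred",lo.round(1),hi.round(1),"seen",b[0]+x0,b[1]+y0,b[0]+b[2]+x0,b[1]+b[3]+y0,"| yellow calib: seen-pred was +1.5 .6 +.2 -1.7 for dx=-3mm")
E
python3 go.py .430 .2081 .2 -.091 0; python3 chk.py blue .099 | tail -1
```

```text
t 13.5 pos [0.4265 0.2038 0.1984] F [ 0.4 -0.6 -2.6] open cm 1.21 ff 25.0
rot [-0.0029 -0.0032  0.0006] shift cm if rotated first [-0.31  0.46 -0.16] now [-0.31  0.46 -0.17]
pred [180.5 146.9] [258.3 210. ] seen 183 148 258 208 | yellow calib: seen-pred was +1.5 .6 +.2 -1.7 for dx=-3mm
```

Request:
{"op": "send_rows", "data": {"motion": [{"x": -0.5, "y": 0.2, "z": 0, "rx": 0, "ry": 0, "rz": 0, "jaw": 0.6}, {"x": 0, "y": 0, "z": 0.5, "rx": 0, "ry": 0, "rz": 0, "jaw": 0.6}, {"x": 0, "y": 0, "z": 0.5, "rx": 0, "ry": 0, "rz": 0, "jaw": 0.6}, {"x": 0, "y": 0, "z": 0, "rx": 0, "ry": 0, "rz": 0, "jaw": 0.6}, {"x": 0, "y": 0, "z": 0, "rx": 0, "ry": 0, "rz": 0, "jaw": 0.6}]}}

```text
clock: 14.05
tool_pos: [0.4325, 0.207, 0.1898]
eef_rot: [0.045, 0.999, -0.0, -0.0]
contact_force: [-0.4, -0.7, -3.7]
opening: 0.131
finger_force: 25.0
```

```bash
python3 go.py .432 .2081 .112 -.091 0
```

```text
t 14.05 pos [0.4325 0.207  0.1898] F [-0.4 -0.7 -3.7] open cm 1.16 ff 25.0
rot [-0.0001 -0.0004  0.0013] shift cm if rotated first [0.06 0.11 7.78] now [0.06 0.11 7.78]
```

Request:
{"op": "send_rows", "data": {"motion": [{"x": 0, "y": 0.1, "z": 0.8, "rx": 0, "ry": 0, "rz": 0, "jaw": 0.6}, {"x": 0, "y": 0, "z": 0.8, "rx": 0, "ry": 0, "rz": 0, "jaw": 0.6}, {"x": 0, "y": 0, "z": 0.8, "rx": 0, "ry": 0, "rz": 0, "jaw": 0.6}, {"x": 0, "y": 0, "z": 0.8, "rx": 0, "ry": 0, "rz": 0, "jaw": 0.6}, {"x": 0, "y": 0, "z": 0.8, "rx": 0, "ry": 0, "rz": 0, "jaw": 0.6}]}}

```text
clock: 14.55
tool_pos: [0.4326, 0.208, 0.1489]
eef_rot: [0.045, 0.999, -0.0, -0.0]
contact_force: [-0.9, 0.6, -2.0]
opening: 0.13
finger_force: 25.0
```

Request:
{"op": "send_rows", "data": {"motion": [{"x": 0, "y": 0, "z": 0.6, "rx": 0, "ry": 0, "rz": 0, "jaw": 0.6}, {"x": 0, "y": 0, "z": 0.6, "rx": 0, "ry": 0, "rz": 0, "jaw": 0.6}, {"x": 0, "y": 0, "z": 0.6, "rx": 0, "ry": 0, "rz": 0, "jaw": 0.6}, {"x": 0, "y": 0, "z": 0.6, "rx": 0, "ry": 0, "rz": 0, "jaw": 0.6}, {"x": 0, "y": 0, "z": 0.4, "rx": 0, "ry": 0, "rz": 0, "jaw": 0.6}]}}

```text
clock: 15.05
tool_pos: [0.4327, 0.208, 0.1212]
eef_rot: [0.045, 0.999, -0.0, -0.0]
contact_force: [-0.5, -1.6, -2.8]
opening: 0.133
finger_force: 25.0
```

Request:
{"op": "send_rows", "data": {"motion": [{"x": 0, "y": 0, "z": 0.3, "rx": 0, "ry": 0, "rz": 0, "jaw": 0.6}, {"x": 0, "y": 0, "z": 0.2, "rx": 0, "ry": 0, "rz": 0, "jaw": 0.6}, {"x": 0, "y": 0, "z": 0.2, "rx": 0, "ry": 0, "rz": 0, "jaw": 0.6}, {"x": 0, "y": 0, "z": 0.1, "rx": 0, "ry": 0, "rz": 0, "jaw": 0.6}, {"x": 0, "y": 0, "z": 0, "rx": 0, "ry": 0, "rz": 0, "jaw": 0.6}]}}

```text
clock: 15.55
tool_pos: [0.4328, 0.208, 0.1138]
eef_rot: [0.045, 0.999, 0.0, -0.0]
contact_force: [0.7, 0.2, -2.7]
opening: 0.132
finger_force: 25.0
```

Request:
{"op": "send_rows", "data": {"motion": [{"x": 0, "y": 0, "z": 0.1, "rx": 0, "ry": 0, "rz": 0, "jaw": 0.6}, {"x": 0, "y": 0, "z": 0.1, "rx": 0, "ry": 0, "rz": 0, "jaw": 0.6}, {"x": 0, "y": 0, "z": 0, "rx": 0, "ry": 0, "rz": 0, "jaw": 1.5}, {"x": 0, "y": 0, "z": 0, "rx": 0, "ry": 0, "rz": 0, "jaw": 2.5}, {"x": 0, "y": 0, "z": 0, "rx": 0, "ry": 0, "rz": 0, "jaw": 3.5}]}}

```text
clock: 16.05
tool_pos: [0.4329, 0.2081, 0.112]
eef_rot: [0.045, 0.999, 0.0, 0.0]
contact_force: [-0.1, -0.1, 0.0]
opening: 0.33
finger_force: 0.0
```

Request:
{"op": "send_rows", "data": {"motion": [{"x": 0, "y": 0, "z": -1, "rx": 0, "ry": 0, "rz": 0, "jaw": 4}, {"x": 0, "y": 0, "z": -3, "rx": 0, "ry": 0, "rz": 0, "jaw": 4.5}, {"x": 0, "y": 0, "z": -4, "rx": 0, "ry": 0, "rz": 0, "jaw": 4.5}, {"x": 0, "y": 0, "z": -4, "rx": 0, "ry": 0, "rz": 0, "jaw": 4.5}, {"x": 0, "y": -3, "z": -2, "rx": 0, "ry": 0, "rz": 0, "jaw": 4.5}]}}

```text
clock: 16.55
tool_pos: [0.4316, 0.1827, 0.2559]
eef_rot: [0.042, 0.999, 0.004, 0.003]
contact_force: [0.4, 0.7, -0.3]
opening: 0.51
finger_force: 0.0
```

Request:
{"op": "send_rows", "data": {"motion": [{"x": -0.5, "y": -4.5, "z": 0, "rx": 0, "ry": 0, "rz": 0, "jaw": 4.5}, {"x": -0.5, "y": -4.5, "z": 0, "rx": 0, "ry": 0, "rz": 0, "jaw": 4.5}, {"x": -0.5, "y": -4.5, "z": 0, "rx": 0, "ry": 0, "rz": 0, "jaw": 4.5}, {"x": -0.5, "y": -4.5, "z": 0, "rx": 0, "ry": 0, "rz": 0, "jaw": 4.5}, {"x": -0.5, "y": -4.5, "z": 0, "rx": 0, "ry": 0, "rz": 0, "jaw": 4.5}]}}

```text
clock: 17.05
tool_pos: [0.4345, -0.05, 0.2526]
eef_rot: [0.045, 0.999, -0.0, 0.0]
contact_force: [0.9, 0.1, 1.3]
opening: 0.509
finger_force: 0.0
```

Request:
{"op": "send_rows", "data": {"motion": [{"x": -0.5, "y": -4.5, "z": 0, "rx": 0, "ry": 0, "rz": 0, "jaw": 4.5}, {"x": -0.5, "y": -4.5, "z": 0, "rx": 0, "ry": 0, "rz": 0, "jaw": 4.5}, {"x": -0.5, "y": -4.5, "z": 0, "rx": 0, "ry": 0, "rz": 0, "jaw": 4.5}, {"x": -0.5, "y": -4.5, "z": 0, "rx": 0, "ry": 0, "rz": 0, "jaw": 4.5}, {"x": -0.5, "y": -4.5, "z": 0, "rx": 0.02, "ry": 0, "rz": 0, "jaw": 4.5}]}}

```text
clock: 17.55
tool_pos: [0.4387, -0.2772, 0.2525]
eef_rot: [0.046, 0.999, -0.01, -0.0]
contact_force: [1.0, -0.1, -0.5]
opening: 0.508
finger_force: 0.0
```

```bash
python3 go.py .439 -.2845 .119 -.092 -.02
python3 - <<'E'
from fit import *
from plant import *
s=snapshot("side")
for c,x,y in(("blue",.43,.2081),("yellow",.424,.1424)):
    m=mask(s["img"],c)[120:250,150:300];k,l,st,ce=cv2.connectedComponentsWithStats(m);print(c,st[1:][st[1:,4]>60]+[150,120,0,0,0])
    q=proj(s,board([x,y,-.091,0])+[0,0,-.008]);print(q.min(0).round(1),(q.max(0)-q.min(0)).round(1))
E
```

```text
t 17.55 pos [ 0.4387 -0.2772  0.2525] F [ 1.  -0.1 -0.5] open cm 4.48 ff 0.0
rot [-0.0008  0.0001  0.0005] shift cm if rotated first [-0.09 -0.46 13.37] now [-0.09 -0.45 13.37]
stand [ 0.4326  0.2406 -0.093 ]
[[-0.4, -0.5], [0.0, -0.7], [0.6, 2.1], [0.1, 0.5], [0.0, 0.0], [0.8, -1.2], [0.2, -0.7], [-0.2, -1.0], [-0.1, -1.4], [0.2, 3.9], [-2.7, 2.1]]
blue [[ 183  189   72   58 2645]
 [ 234  222    5   24   80]
 [ 187  225    8   15   88]
 [ 258  239   10   11   73]]
[181.3 187.6] [75.5 61.6]
yellow [[195 179  68  55 910]
 [265 226  10  13  81]]
[193.9 177.6] [70.9 57.7]
```

Two placed well. Descend on red.

Request:
{"op": "send_rows", "data": {"motion": [{"x": -0.1, "y": -0.45, "z": 2.5, "rx": 0, "ry": 0, "rz": 0, "jaw": 4.5}, {"x": 0, "y": 0, "z": 3.5, "rx": 0, "ry": 0, "rz": 0, "jaw": 4.5}, {"x": 0, "y": 0, "z": 3, "rx": 0, "ry": 0, "rz": 0, "jaw": 4.5}, {"x": 0, "y": 0, "z": 1.5, "rx": 0, "ry": 0, "rz": 0, "jaw": 4.5}, {"x": 0, "y": 0, "z": 0, "rx": 0, "ry": 0, "rz": 0, "jaw": 4.5}]}}

```text
clock: 18.1
tool_pos: [0.4387, -0.2804, 0.1456]
eef_rot: [0.045, 0.999, -0.009, -0.002]
contact_force: [0.7, 0.5, 0.7]
opening: 0.516
finger_force: 0.0
```

```bash
python3 go.py .439 -.285 .119 -.092 -.02;python3 - <<'E'
from plant import *
import cv2,numpy as np
o=[]
for n,(a,b,c,e) in(("side",(80,180,200,300)),("top",(110,210,310,410))):
    d=snapshot(n)
    o.append(cv2.resize(d["img"][a:b,c:e],(400,400),interpolation=cv2.INTER_CUBIC)[:,:,::-1])
cv2.imwrite("pics/s6.png",np.hstack(o))
E
```

```text
t 18.1 pos [ 0.4387 -0.2804  0.1456] F [0.7 0.5 0.7] open cm 4.54 ff 0.0
rot [ 0.0014 -0.0038  0.0027] shift cm if rotated first [-0.07 -0.41  2.67] now [-0.08 -0.41  2.67]
```

View pics/s6.png

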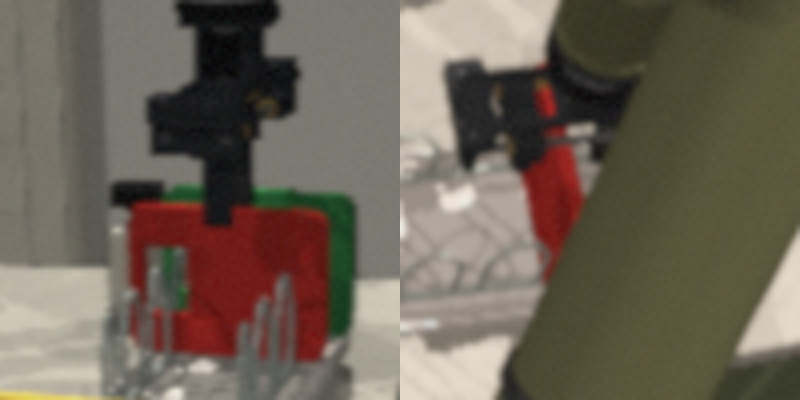

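Request:
{"op": "send_rows", "data": {"motion": [{"x": -0.1, "y": -0.2, "z": 0, "rx": 0, "ry": 0, "rz": 0, "jaw": 4.5}, {"x": 0, "y": -0.2, "z": 0.7, "rx": 0, "ry": 0, "rz": 0, "jaw": 4.5}, {"x": 0, "y": 0, "z": 1.2, "rx": 0, "ry": 0, "rz": 0, "jaw": 4.5}, {"x": 0, "y": 0, "z": 0.7, "rx": 0, "ry": 0, "rz": 0, "jaw": 4}, {"x": 0, "y": 0, "z": 0, "rx": 0, "ry": 0, "rz": 0, "jaw": 3.5}]}}

```text
clock: 18.7
tool_pos: [0.4397, -0.2854, 0.1196]
eef_rot: [0.045, 0.999, -0.009, -0.002]
contact_force: [0.1, 0.7, 0.2]
opening: 0.401
finger_force: 0.0
```

Request:
{"op": "send_rows", "data": {"motion": [{"x": 0, "y": 0, "z": 0, "rx": 0, "ry": 0, "rz": 0, "jaw": 0.6}, {"x": 0, "y": 0, "z": 0, "rx": 0, "ry": 0, "rz": 0, "jaw": 0.6}, {"x": 0, "y": 0, "z": 0, "rx": 0, "ry": 0, "rz": 0, "jaw": 0.6}, {"x": 0, "y": 0, "z": 0, "rx": 0, "ry": 0, "rz": 0, "jaw": 0.6}, {"x": 0, "y": 0, "z": 0, "rx": 0, "ry": 0, "rz": 0, "jaw": 0.6}]}}

```text
clock: 19.2
tool_pos: [0.4407, -0.2857, 0.1212]
eef_rot: [0.045, 0.999, -0.01, -0.0]
contact_force: [0.1, 0.5, 0.2]
opening: 0.137
finger_force: 24.9
```

Request:
{"op": "send_rows", "data": {"motion": [{"x": 0, "y": 0, "z": -0.5, "rx": 0, "ry": 0, "rz": 0, "jaw": 0.6}, {"x": 0, "y": 0, "z": -3, "rx": 0, "ry": 0, "rz": 0, "jaw": 0.6}, {"x": 0, "y": 0, "z": -4, "rx": 0, "ry": 0, "rz": 0, "jaw": 0.6}, {"x": 0, "y": 0, "z": -4.5, "rx": 0, "ry": 0, "rz": 0, "jaw": 0.6}, {"x": 0, "y": 0, "z": -3, "rx": -0.02, "ry": 0, "rz": 0, "jaw": 0.6}]}}

```text
clock: 19.7
tool_pos: [0.4413, -0.282, 0.2738]
eef_rot: [0.044, 0.999, -0.0, 0.001]
contact_force: [0.6, -0.1, -3.0]
opening: 0.133
finger_force: 24.9
```

Request:
{"op": "send_rows", "data": {"motion": [{"x": 0, "y": 3, "z": 0, "rx": 0, "ry": 0, "rz": 0, "jaw": 0.6}, {"x": 0.4, "y": 4.5, "z": 0, "rx": 0, "ry": 0, "rz": 0, "jaw": 0.6}, {"x": 0.4, "y": 4.5, "z": 0, "rx": 0, "ry": 0, "rz": 0, "jaw": 0.6}, {"x": 0.4, "y": 4.5, "z": 0, "rx": 0, "ry": 0, "rz": 0, "jaw": 0.6}, {"x": 0.4, "y": 4.5, "z": 0, "rx": 0, "ry": 0, "rz": 0, "jaw": 0.6}]}}

```text
clock: 20.2
tool_pos: [0.4429, -0.0707, 0.2711]
eef_rot: [0.045, 0.999, -0.0, -0.0]
contact_force: [1.7, -0.1, -3.4]
opening: 0.137
finger_force: 25.0
```

Request:
{"op": "send_rows", "data": {"motion": [{"x": 0.4, "y": 4.5, "z": 0, "rx": 0, "ry": 0, "rz": 0, "jaw": 0.6}, {"x": 0.4, "y": 4.5, "z": 0, "rx": 0, "ry": 0, "rz": 0, "jaw": 0.6}, {"x": 0.4, "y": 4.5, "z": 0, "rx": 0, "ry": 0, "rz": 0, "jaw": 0.6}, {"x": 0.4, "y": 4.5, "z": 0, "rx": 0, "ry": 0, "rz": 0, "jaw": 0.6}, {"x": 0.4, "y": 4.5, "z": 0, "rx": 0, "ry": 0, "rz": 0, "jaw": 0.6}]}}

```text
clock: 20.7
tool_pos: [0.4433, 0.1551, 0.271]
eef_rot: [0.045, 0.999, -0.0, -0.0]
contact_force: [0.8, 0.4, -2.8]
opening: 0.137
finger_force: 25.0
```

Request:
{"op": "send_rows", "data": {"motion": [{"x": 0.4, "y": 4.5, "z": 0, "rx": 0, "ry": 0, "rz": 0, "jaw": 0.6}, {"x": 0.4, "y": 4.5, "z": 0, "rx": 0, "ry": 0, "rz": 0, "jaw": 0.6}, {"x": 0.4, "y": 4.5, "z": 0, "rx": 0, "ry": 0, "rz": 0, "jaw": 0.6}, {"x": 0.4, "y": 4, "z": 0, "rx": 0, "ry": 0, "rz": 0, "jaw": 0.6}, {"x": 0, "y": 1, "z": 0, "rx": 0, "ry": 0, "rz": 0, "jaw": 0.6}]}}

```text
clock: 21.2
tool_pos: [0.4425, 0.3454, 0.2712]
eef_rot: [0.041, 0.999, 0.002, -0.001]
contact_force: [-0.4, 0.8, -2.3]
opening: 0.14
finger_force: 25.0
```

```bash
python3 go.py .443 .3396 .2 -.091 0;python3 chk.py red .101 | tail -1
```

```text
t 21.2 pos [0.4425 0.3454 0.2712] F [-0.4  0.8 -2.3] open cm 1.23 ff 25.0
rot [ 0.0048 -0.0015  0.0081] shift cm if rotated first [-0.1  -0.57  7.12] now [-0.11 -0.61  7.12]
pred [139.8 128.2] [233.7 203.8] seen 140 128 233 202 | yellow calib: seen-pred was +1.5 .6 +.2 -1.7 for dx=-3mm
```

Request:
{"op": "send_rows", "data": {"motion": [{"x": 0, "y": -0.5, "z": 1, "rx": 0, "ry": 0, "rz": 0, "jaw": 0.6}, {"x": 0, "y": 0, "z": 2, "rx": 0, "ry": 0, "rz": 0, "jaw": 0.6}, {"x": 0, "y": 0, "z": 2.5, "rx": 0, "ry": 0, "rz": 0, "jaw": 0.6}, {"x": 0, "y": 0, "z": 1, "rx": 0, "ry": 0, "rz": 0, "jaw": 0.6}, {"x": 0, "y": 0, "z": 0, "rx": 0, "ry": 0, "rz": 0, "jaw": 0.6}]}}

```text
clock: 21.75
tool_pos: [0.4437, 0.3312, 0.2043]
eef_rot: [0.046, 0.999, -0.002, -0.001]
contact_force: [-0.0, -1.1, -2.3]
opening: 0.131
finger_force: 25.0
```

```bash
python3 go.py .442 .3396 .2 -.091 0;python3 chk.py red .101 | tail -1
```

```text
t 21.75 pos [0.4437 0.3312 0.2043] F [-0.  -1.1 -2.3] open cm 1.16 ff 25.0
rot [-0.0046 -0.0027 -0.001 ] shift cm if rotated first [0.25 0.82 0.43] now [0.25 0.82 0.43]
pred [146.  162.8] [235.6 235.6] seen 148 164 235 235 | yellow calib: seen-pred was +1.5 .6 +.2 -1.7 for dx=-3mm
```

Request:
{"op": "send_rows", "data": {"motion": [{"x": 0.1, "y": 0.5, "z": 0, "rx": 0, "ry": 0, "rz": 0, "jaw": 0.6}, {"x": 0, "y": 0, "z": 0, "rx": 0, "ry": 0, "rz": 0, "jaw": 0.6}, {"x": 0, "y": 0, "z": 0, "rx": 0, "ry": 0, "rz": 0, "jaw": 0.6}, {"x": 0, "y": 0, "z": 0, "rx": 0, "ry": 0, "rz": 0, "jaw": 0.6}, {"x": 0, "y": 0, "z": 0, "rx": 0, "ry": 0, "rz": 0, "jaw": 0.6}]}}

```text
clock: 22.3
tool_pos: [0.4437, 0.3395, 0.2062]
eef_rot: [0.045, 0.999, 0.0, 0.0]
contact_force: [0.3, 0.1, -2.3]
opening: 0.134
finger_force: 25.0
```

```bash
python3 go.py .4425 .3396 .113 -.091 0
```

```text
t 22.3 pos [0.4437 0.3395 0.2062] F [ 0.3  0.1 -2.3] open cm 1.18 ff 25.0
rot [0.0002 0.0002 0.0012] shift cm if rotated first [0.12 0.   9.32] now [0.12 0.   9.32]
```

Request:
{"op": "send_rows", "data": {"motion": [{"x": 0.1, "y": 0, "z": 1, "rx": 0, "ry": 0, "rz": 0, "jaw": 0.6}, {"x": 0, "y": 0, "z": 1, "rx": 0, "ry": 0, "rz": 0, "jaw": 0.6}, {"x": 0, "y": 0, "z": 1, "rx": 0, "ry": 0, "rz": 0, "jaw": 0.6}, {"x": 0, "y": 0, "z": 1, "rx": 0, "ry": 0, "rz": 0, "jaw": 0.6}, {"x": 0, "y": 0, "z": 0.8, "rx": 0, "ry": 0, "rz": 0, "jaw": 0.6}]}}

```text
clock: 22.8
tool_pos: [0.4423, 0.3393, 0.1566]
eef_rot: [0.045, 0.999, -0.0, -0.001]
contact_force: [-0.1, -0.4, -2.1]
opening: 0.13
finger_force: 25.0
```

Request:
{"op": "send_rows", "data": {"motion": [{"x": 0, "y": 0, "z": 0.8, "rx": 0, "ry": 0, "rz": 0, "jaw": 0.6}, {"x": 0, "y": 0, "z": 0.8, "rx": 0, "ry": 0, "rz": 0, "jaw": 0.6}, {"x": 0, "y": 0, "z": 0.8, "rx": 0, "ry": 0, "rz": 0, "jaw": 0.6}, {"x": 0, "y": 0, "z": 0.7, "rx": 0, "ry": 0, "rz": 0, "jaw": 0.6}, {"x": 0, "y": 0, "z": 0.5, "rx": 0, "ry": 0, "rz": 0, "jaw": 0.6}]}}

```text
clock: 23.3
tool_pos: [0.4425, 0.3395, 0.1213]
eef_rot: [0.045, 0.999, -0.0, -0.0]
contact_force: [-0.5, -0.5, -1.9]
opening: 0.136
finger_force: 25.0
```

Request:
{"op": "send_rows", "data": {"motion": [{"x": 0, "y": 0, "z": 0.3, "rx": 0, "ry": 0, "rz": 0, "jaw": 0.6}, {"x": 0, "y": 0, "z": 0.2, "rx": 0, "ry": 0, "rz": 0, "jaw": 0.6}, {"x": 0, "y": 0, "z": 0.1, "rx": 0, "ry": 0, "rz": 0, "jaw": 0.6}, {"x": 0, "y": 0, "z": 0, "rx": 0, "ry": 0, "rz": 0, "jaw": 0.6}, {"x": 0, "y": 0, "z": 0, "rx": 0, "ry": 0, "rz": 0, "jaw": 0.6}]}}

```text
clock: 23.8
tool_pos: [0.4427, 0.3397, 0.1162]
eef_rot: [0.045, 0.999, 0.0, 0.0]
contact_force: [0.4, 0.1, -2.3]
opening: 0.135
finger_force: 25.0
```

Request:
{"op": "send_rows", "data": {"motion": [{"x": 0, "y": 0, "z": 0.15, "rx": 0, "ry": 0, "rz": 0, "jaw": 0.6}, {"x": 0, "y": 0, "z": 0.1, "rx": 0, "ry": 0, "rz": 0, "jaw": 0.6}, {"x": 0, "y": 0, "z": 0.05, "rx": 0, "ry": 0, "rz": 0, "jaw": 0.6}, {"x": 0, "y": 0, "z": 0, "rx": 0, "ry": 0, "rz": 0, "jaw": 0.6}, {"x": 0, "y": 0, "z": 0, "rx": 0, "ry": 0, "rz": 0, "jaw": 1.5}]}}

```text
clock: 24.3
tool_pos: [0.4428, 0.3398, 0.1132]
eef_rot: [0.045, 0.999, 0.0, 0.0]
contact_force: [0.0, 0.2, -0.0]
opening: 0.171
finger_force: 0.0
```

Request:
{"op": "send_rows", "data": {"motion": [{"x": 0, "y": 0, "z": 0, "rx": 0, "ry": 0, "rz": 0, "jaw": 2.5}, {"x": 0, "y": 0, "z": 0, "rx": 0, "ry": 0, "rz": 0, "jaw": 3.5}, {"x": 0, "y": 0, "z": -1, "rx": 0, "ry": 0, "rz": 0, "jaw": 4}, {"x": 0, "y": 0, "z": -3, "rx": 0, "ry": 0, "rz": 0, "jaw": 4.5}, {"x": 0, "y": 0, "z": -4, "rx": 0, "ry": 0, "rz": 0, "jaw": 4.5}]}}

```text
clock: 24.8
tool_pos: [0.4418, 0.3387, 0.1931]
eef_rot: [0.045, 0.999, -0.001, -0.001]
contact_force: [0.1, -0.7, -1.1]
opening: 0.51
finger_force: 0.0
```

Request:
{"op": "send_rows", "data": {"motion": [{"x": 0, "y": -1, "z": -4, "rx": 0, "ry": 0, "rz": 0, "jaw": 4.5}, {"x": -0.3, "y": -4.5, "z": -1.5, "rx": 0, "ry": 0, "rz": 0, "jaw": 4.5}, {"x": -0.3, "y": -4.5, "z": 0, "rx": 0, "ry": 0, "rz": 0, "jaw": 4.5}, {"x": -0.3, "y": -4.5, "z": 0, "rx": 0, "ry": 0, "rz": 0, "jaw": 4.5}, {"x": -0.3, "y": -4.5, "z": 0, "rx": 0, "ry": 0, "rz": 0, "jaw": 4.5}]}}

```text
clock: 25.3
tool_pos: [0.4374, 0.1476, 0.2489]
eef_rot: [0.045, 0.999, 0.0, 0.001]
contact_force: [1.1, -0.0, 0.1]
opening: 0.511
finger_force: 0.0
```

Request:
{"op": "send_rows", "data": {"motion": [{"x": -0.3, "y": -4.5, "z": 0, "rx": 0, "ry": 0, "rz": 0, "jaw": 4.5}, {"x": -0.3, "y": -4.5, "z": 0, "rx": 0, "ry": 0, "rz": 0, "jaw": 4.5}, {"x": -0.3, "y": -4.5, "z": 0, "rx": 0, "ry": 0, "rz": 0, "jaw": 4.5}, {"x": -0.3, "y": -4.5, "z": 0, "rx": 0, "ry": 0, "rz": 0, "jaw": 4.5}, {"x": -0.3, "y": -4.5, "z": 0, "rx": 0, "ry": 0, "rz": 0, "jaw": 4.5}]}}

```text
clock: 25.8
tool_pos: [0.4322, -0.078, 0.2487]
eef_rot: [0.045, 0.999, -0.0, 0.001]
contact_force: [0.9, -0.4, -0.3]
opening: 0.508
finger_force: 0.0
```

Request:
{"op": "send_rows", "data": {"motion": [{"x": -0.3, "y": -4.5, "z": 0, "rx": 0, "ry": 0, "rz": 0, "jaw": 4.5}, {"x": -0.3, "y": -4.5, "z": 0, "rx": 0, "ry": 0, "rz": 0, "jaw": 4.5}, {"x": -0.4, "y": -4.5, "z": 0, "rx": 0, "ry": 0, "rz": 0, "jaw": 4.5}, {"x": -0.4, "y": -4.5, "z": 0, "rx": 0, "ry": 0, "rz": 0, "jaw": 4.5}, {"x": -0.4, "y": -4, "z": 0, "rx": 0.07, "ry": 0, "rz": 0, "jaw": 4.5}]}}

```text
clock: 26.3
tool_pos: [0.4287, -0.3024, 0.2483]
eef_rot: [0.048, 0.998, -0.036, -0.002]
contact_force: [0.8, -1.3, -0.8]
opening: 0.509
finger_force: 0.0
```

```bash
python3 go.py .430 -.3495 .119 -.093 -.07
python3 - <<'E'
from fit import *
from plant import *
s=snapshot("side")
m=mask(s["img"],"red")[120:270,100:280];k,l,st,ce=cv2.connectedComponentsWithStats(m);print("red",st[1:][st[1:,4]>60]+[100,120,0,0,0])
q=proj(s,board([.442,.3396,-.091,0])+[0,0,-.008]);print(q.min(0).round(1),(q.max(0)-q.min(0)).round(1))
E
```

```text
t 26.3 pos [ 0.4287 -0.3024  0.2483] F [ 0.8 -1.3 -0.8] open cm 4.48 ff 0.0
rot [-0.0027 -0.0005 -0.004 ] shift cm if rotated first [-0.56 -3.77 13.22] now [-0.58 -3.73 13.23]
stand [ 0.4326  0.2406 -0.093 ]
[[-0.4, -0.5], [0.0, -0.7], [0.6, 2.1], [0.1, 0.5], [0.0, 0.0], [0.8, -1.2], [0.2, -0.7], [-0.2, -1.0], [-0.1, -1.4], [0.2, 3.9], [-2.7, 2.1]]
red [[ 152  213   84   57 3604]
 [ 162  254    5   16   62]]
[150.5 212.2] [86.7 71. ]
```

Request:
{"op": "send_rows", "data": {"motion": [{"x": -0.5, "y": -3.7, "z": 1, "rx": 0, "ry": 0, "rz": 0, "jaw": 4.5}, {"x": 0, "y": 0, "z": 3, "rx": 0, "ry": 0, "rz": 0, "jaw": 4.5}, {"x": 0, "y": 0, "z": 3.5, "rx": 0, "ry": 0, "rz": 0, "jaw": 4.5}, {"x": 0, "y": 0, "z": 2, "rx": 0, "ry": 0, "rz": 0, "jaw": 4.5}, {"x": 0, "y": 0, "z": 0, "rx": 0, "ry": 0, "rz": 0, "jaw": 4.5}]}}

```text
clock: 26.85
tool_pos: [0.4301, -0.3398, 0.1539]
eef_rot: [0.045, 0.998, -0.034, -0.004]
contact_force: [-0.0, -0.0, 1.2]
opening: 0.506
finger_force: 0.0
```

```bash
python3 go.py .430 -.3495 .119 -.093 -.07;python3 - <<'E'
from plant import *
import cv2,numpy as np
o=[]
for n,(a,b,c,e) in(("side",(80,180,200,300)),("top",(110,210,310,410))):
    d=snapshot(n)
    o.append(cv2.resize(d["img"][a:b,c:e],(400,400),interpolation=cv2.INTER_CUBIC)[:,:,::-1])
cv2.imwrite("pics/s7.png",np.hstack(o))
E
```

```text
t 26.85 pos [ 0.4301 -0.3398  0.1539] F [-0.  -0.   1.2] open cm 4.46 ff 0.0
rot [ 0.0022 -0.0044  0.0038] shift cm if rotated first [-0.08 -0.72  3.55] now [-0.09 -0.73  3.55]
```

View pics/s7.png

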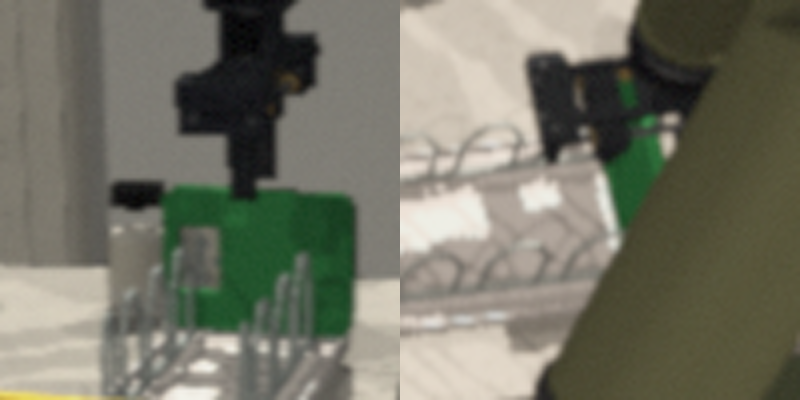

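Request:
{"op": "send_rows", "data": {"motion": [{"x": -0.1, "y": -0.3, "z": 0, "rx": 0, "ry": 0, "rz": 0, "jaw": 4.5}, {"x": 0, "y": -0.2, "z": 1, "rx": 0, "ry": 0, "rz": 0, "jaw": 4.5}, {"x": 0, "y": 0, "z": 1.5, "rx": 0, "ry": 0, "rz": 0, "jaw": 4.5}, {"x": 0, "y": 0, "z": 0.9, "rx": 0, "ry": 0, "rz": 0, "jaw": 4}, {"x": 0, "y": 0, "z": 0, "rx": 0, "ry": 0, "rz": 0, "jaw": 4}]}}

```text
clock: 27.45
tool_pos: [0.4313, -0.348, 0.1212]
eef_rot: [0.045, 0.998, -0.035, -0.003]
contact_force: [-0.5, 0.6, 0.2]
opening: 0.456
finger_force: 0.0
```

```bash
python3 go.py .430 -.3495 .119 -.093 -.07
```

```text
t 27.45 pos [ 0.4313 -0.348   0.1212] F [-0.5  0.6  0.2] open cm 4.02 ff 0.0
rot [ 0.0007 -0.0017  0.0032] shift cm if rotated first [ 0.11 -0.14  0.23] now [ 0.11 -0.14  0.23]
```

Request:
{"op": "send_rows", "data": {"motion": [{"x": 0, "y": -0.1, "z": 0.2, "rx": 0, "ry": 0, "rz": 0, "jaw": 3.5}, {"x": 0, "y": 0, "z": 0, "rx": 0, "ry": 0, "rz": 0, "jaw": 2}, {"x": 0, "y": 0, "z": 0, "rx": 0, "ry": 0, "rz": 0, "jaw": 0.6}, {"x": 0, "y": 0, "z": 0, "rx": 0, "ry": 0, "rz": 0, "jaw": 0.6}, {"x": 0, "y": 0, "z": 0, "rx": 0, "ry": 0, "rz": 0, "jaw": 0.6}]}}

```text
clock: 27.95
tool_pos: [0.432, -0.3491, 0.1205]
eef_rot: [0.045, 0.998, -0.035, -0.001]
contact_force: [0.3, 0.3, 2.9]
opening: 0.136
finger_force: 24.6
```

Request:
{"op": "send_rows", "data": {"motion": [{"x": 0, "y": 0, "z": 0, "rx": 0, "ry": 0, "rz": 0, "jaw": 0.6}, {"x": 0, "y": 0, "z": 0, "rx": 0, "ry": 0, "rz": 0, "jaw": 0.6}, {"x": 0, "y": 0, "z": 0, "rx": 0, "ry": 0, "rz": 0, "jaw": 0.6}, {"x": 0, "y": 0, "z": 0, "rx": 0, "ry": 0, "rz": 0, "jaw": 0.6}, {"x": 0, "y": 0, "z": 0, "rx": 0, "ry": 0, "rz": 0, "jaw": 0.6}]}}

```text
clock: 28.45
tool_pos: [0.432, -0.3493, 0.1204]
eef_rot: [0.045, 0.998, -0.035, -0.001]
contact_force: [-0.7, 1.1, 4.3]
opening: 0.135
finger_force: 24.6
```

Request:
{"op": "send_rows", "data": {"motion": [{"x": 0, "y": 0, "z": -0.5, "rx": 0, "ry": 0, "rz": 0, "jaw": 0.6}, {"x": 0, "y": 0, "z": -3, "rx": 0, "ry": 0, "rz": 0, "jaw": 0.6}, {"x": 0, "y": 0, "z": -4, "rx": 0, "ry": 0, "rz": 0, "jaw": 0.6}, {"x": 0, "y": 0, "z": -4.5, "rx": 0, "ry": 0, "rz": 0, "jaw": 0.6}, {"x": 0, "y": 0, "z": -3, "rx": -0.07, "ry": 0, "rz": 0, "jaw": 0.6}]}}

```text
clock: 28.95
tool_pos: [0.4338, -0.3363, 0.2726]
eef_rot: [0.042, 0.999, 0.001, 0.001]
contact_force: [0.5, -0.5, -3.4]
opening: 0.134
finger_force: 24.9
```

Request:
{"op": "send_rows", "data": {"motion": [{"x": 0, "y": 3, "z": 0, "rx": 0, "ry": 0, "rz": 0, "jaw": 0.6}, {"x": 0.4, "y": 4.5, "z": 0, "rx": 0, "ry": 0, "rz": 0, "jaw": 0.6}, {"x": 0.4, "y": 4.5, "z": 0, "rx": 0, "ry": 0, "rz": 0, "jaw": 0.6}, {"x": 0.4, "y": 4.5, "z": 0, "rx": 0, "ry": 0, "rz": 0, "jaw": 0.6}, {"x": 0.4, "y": 4.5, "z": 0, "rx": 0, "ry": 0, "rz": 0, "jaw": 0.6}]}}

```text
clock: 29.45
tool_pos: [0.4348, -0.1271, 0.2697]
eef_rot: [0.045, 0.999, -0.0, -0.001]
contact_force: [-0.1, 0.3, -2.7]
opening: 0.135
finger_force: 25.0
```

Request:
{"op": "send_rows", "data": {"motion": [{"x": 0.4, "y": 4.5, "z": 0, "rx": 0, "ry": 0, "rz": 0, "jaw": 0.6}, {"x": 0.4, "y": 4.5, "z": 0, "rx": 0, "ry": 0, "rz": 0, "jaw": 0.6}, {"x": 0.4, "y": 4.5, "z": 0, "rx": 0, "ry": 0, "rz": 0, "jaw": 0.6}, {"x": 0.4, "y": 4.5, "z": 0, "rx": 0, "ry": 0, "rz": 0, "jaw": 0.6}, {"x": 0.4, "y": 4.5, "z": 0, "rx": 0, "ry": 0, "rz": 0, "jaw": 0.6}]}}

```text
clock: 29.95
tool_pos: [0.4353, 0.0988, 0.2698]
eef_rot: [0.045, 0.999, -0.0, -0.0]
contact_force: [1.1, 0.5, -2.9]
opening: 0.135
finger_force: 25.0
```

Request:
{"op": "send_rows", "data": {"motion": [{"x": 0.4, "y": 4.5, "z": 0, "rx": 0, "ry": 0, "rz": 0, "jaw": 0.6}, {"x": 0.4, "y": 4.5, "z": 0, "rx": 0, "ry": 0, "rz": 0, "jaw": 0.6}, {"x": 0.4, "y": 3, "z": 0, "rx": 0, "ry": 0, "rz": 0, "jaw": 0.6}, {"x": 0.2, "y": 1.5, "z": 0, "rx": 0, "ry": 0, "rz": 0, "jaw": 0.6}, {"x": 0, "y": 0, "z": 0, "rx": 0, "ry": 0, "rz": 0, "jaw": 0.6}]}}

```text
clock: 30.45
tool_pos: [0.4334, 0.2358, 0.2698]
eef_rot: [0.043, 0.999, 0.001, -0.0]
contact_force: [-0.4, -0.8, -2.7]
opening: 0.134
finger_force: 25.0
```

```bash
python3 go.py .437 .2739 .206 -.091 0;python3 chk.py green .1004 | tail -1
```

```text
t 30.45 pos [0.4334 0.2358 0.2698] F [-0.4 -0.8 -2.7] open cm 1.18 ff 25.0
rot [ 0.0015 -0.0008  0.0055] shift cm if rotated first [-0.02  3.82  6.38] now [-0.04  3.82  6.38]
pred [169.2 115.9] [251.8 182.4] seen 173 117 252 180 | yellow calib: seen-pred was +1.5 .6 +.2 -1.7 for dx=-3mm
```

Request:
{"op": "send_rows", "data": {"motion": [{"x": -0.3, "y": 2.5, "z": 1.5, "rx": 0, "ry": 0, "rz": 0, "jaw": 0.6}, {"x": 0, "y": 1.3, "z": 2.5, "rx": 0, "ry": 0, "rz": 0, "jaw": 0.6}, {"x": 0, "y": 0, "z": 2, "rx": 0, "ry": 0, "rz": 0, "jaw": 0.6}, {"x": 0, "y": 0, "z": 0.4, "rx": 0, "ry": 0, "rz": 0, "jaw": 0.6}, {"x": 0, "y": 0, "z": 0, "rx": 0, "ry": 0, "rz": 0, "jaw": 0.6}]}}

```text
clock: 31.0
tool_pos: [0.4405, 0.2687, 0.2054]
eef_rot: [0.046, 0.999, -0.001, -0.001]
contact_force: [-0.1, 0.5, -2.1]
opening: 0.136
finger_force: 25.0
```

Request:
{"op": "send_rows", "data": {"motion": [{"x": 0, "y": 0, "z": 0, "rx": 0, "ry": 0, "rz": 0, "jaw": 0.6}, {"x": 0, "y": 0, "z": 0, "rx": 0, "ry": 0, "rz": 0, "jaw": 0.6}, {"x": 0, "y": 0, "z": 0, "rx": 0, "ry": 0, "rz": 0, "jaw": 0.6}, {"x": 0, "y": 0, "z": 0, "rx": 0, "ry": 0, "rz": 0, "jaw": 0.6}, {"x": 0, "y": 0, "z": 0, "rx": 0, "ry": 0, "rz": 0, "jaw": 0.6}]}}

```text
clock: 31.5
tool_pos: [0.4405, 0.271, 0.2062]
eef_rot: [0.045, 0.999, 0.0, 0.0]
contact_force: [0.4, -0.2, -2.0]
opening: 0.134
finger_force: 25.0
```

```bash
python3 go.py .4395 .2739 .1124 -.091 0;python3 chk.py green .1004 | tail -1
```

```text
t 31.5 pos [0.4405 0.271  0.2062] F [ 0.4 -0.2 -2. ] open cm 1.18 ff 25.0
rot [0.0004 0.0002 0.0012] shift cm if rotated first [0.13 0.28 9.38] now [0.13 0.28 9.38]
pred [161.2 152.8] [244.8 220.5] seen 165 154 246 220 | yellow calib: seen-pred was +1.5 .6 +.2 -1.7 for dx=-3mm
```

Request:
{"op": "send_rows", "data": {"motion": [{"x": 0, "y": 0.3, "z": 0.5, "rx": 0, "ry": 0, "rz": 0, "jaw": 0.6}, {"x": 0, "y": 0, "z": 1, "rx": 0, "ry": 0, "rz": 0, "jaw": 0.6}, {"x": 0, "y": 0, "z": 1, "rx": 0, "ry": 0, "rz": 0, "jaw": 0.6}, {"x": 0, "y": 0, "z": 1, "rx": 0, "ry": 0, "rz": 0, "jaw": 0.6}, {"x": 0, "y": 0, "z": 0.8, "rx": 0, "ry": 0, "rz": 0, "jaw": 0.6}]}}

```text
clock: 32.05
tool_pos: [0.4403, 0.2736, 0.1615]
eef_rot: [0.045, 0.999, -0.0, -0.001]
contact_force: [-0.3, 0.4, -1.9]
opening: 0.132
finger_force: 25.0
```

Request:
{"op": "send_rows", "data": {"motion": [{"x": 0, "y": 0, "z": 0.8, "rx": 0, "ry": 0, "rz": 0, "jaw": 0.6}, {"x": 0, "y": 0, "z": 0.8, "rx": 0, "ry": 0, "rz": 0, "jaw": 0.6}, {"x": 0, "y": 0, "z": 0.8, "rx": 0, "ry": 0, "rz": 0, "jaw": 0.6}, {"x": 0, "y": 0, "z": 0.8, "rx": 0, "ry": 0, "rz": 0, "jaw": 0.6}, {"x": 0, "y": 0, "z": 0.6, "rx": 0, "ry": 0, "rz": 0, "jaw": 0.6}]}}

```text
clock: 32.55
tool_pos: [0.4406, 0.2738, 0.1242]
eef_rot: [0.045, 0.999, -0.0, -0.0]
contact_force: [0.1, -0.3, -1.9]
opening: 0.131
finger_force: 25.0
```

Request:
{"op": "send_rows", "data": {"motion": [{"x": 0, "y": 0, "z": 0.4, "rx": 0, "ry": 0, "rz": 0, "jaw": 0.6}, {"x": 0, "y": 0, "z": 0.3, "rx": 0, "ry": 0, "rz": 0, "jaw": 0.6}, {"x": 0, "y": 0, "z": 0.2, "rx": 0, "ry": 0, "rz": 0, "jaw": 0.6}, {"x": 0, "y": 0, "z": 0.1, "rx": 0, "ry": 0, "rz": 0, "jaw": 0.6}, {"x": 0, "y": 0, "z": 0, "rx": 0, "ry": 0, "rz": 0, "jaw": 0.6}]}}

```text
clock: 33.05
tool_pos: [0.4407, 0.2739, 0.1149]
eef_rot: [0.045, 0.999, 0.0, -0.0]
contact_force: [-1.1, 0.4, -2.1]
opening: 0.133
finger_force: 25.0
```

Request:
{"op": "send_rows", "data": {"motion": [{"x": 0, "y": 0, "z": 0.1, "rx": 0, "ry": 0, "rz": 0, "jaw": 0.6}, {"x": 0, "y": 0, "z": 0.1, "rx": 0, "ry": 0, "rz": 0, "jaw": 0.6}, {"x": 0, "y": 0, "z": 0.05, "rx": 0, "ry": 0, "rz": 0, "jaw": 0.6}, {"x": 0, "y": 0, "z": 0, "rx": 0, "ry": 0, "rz": 0, "jaw": 0.6}, {"x": 0, "y": 0, "z": 0, "rx": 0, "ry": 0, "rz": 0, "jaw": 1.5}]}}

```text
clock: 33.55
tool_pos: [0.4408, 0.2741, 0.1126]
eef_rot: [0.045, 0.999, 0.0, 0.0]
contact_force: [0.2, -0.1, -0.1]
opening: 0.171
finger_force: 0.0
```

Request:
{"op": "send_rows", "data": {"motion": [{"x": 0, "y": 0, "z": 0, "rx": 0, "ry": 0, "rz": 0, "jaw": 2.5}, {"x": 0, "y": 0, "z": 0, "rx": 0, "ry": 0, "rz": 0, "jaw": 3.5}, {"x": 0, "y": 0, "z": -1, "rx": 0, "ry": 0, "rz": 0, "jaw": 4}, {"x": 0, "y": 0, "z": -3, "rx": 0, "ry": 0, "rz": 0, "jaw": 4}, {"x": 0, "y": 0, "z": -4, "rx": 0, "ry": 0, "rz": 0, "jaw": 4}]}}

```text
clock: 34.05
tool_pos: [0.4397, 0.2732, 0.1927]
eef_rot: [0.045, 0.999, -0.001, -0.002]
contact_force: [1.2, 0.4, -0.0]
opening: 0.448
finger_force: 0.0
```

Request:
{"op": "send_rows", "data": {"motion": [{"x": 0, "y": 0, "z": -4, "rx": 0, "ry": 0, "rz": 0, "jaw": 4}, {"x": 0, "y": -4.5, "z": 0, "rx": 0, "ry": 0, "rz": 0, "jaw": 4}, {"x": 0, "y": -4.5, "z": 0, "rx": 0, "ry": 0, "rz": 0, "jaw": 4}, {"x": 0, "y": -4.5, "z": 0, "rx": 0, "ry": 0, "rz": 0, "jaw": 4}, {"x": 0, "y": -4.5, "z": 0, "rx": 0, "ry": 0, "rz": 0, "jaw": 4}]}}

```text
clock: 34.55
tool_pos: [0.4242, 0.093, 0.2332]
eef_rot: [0.045, 0.999, -0.0, 0.0]
contact_force: [1.3, -0.3, 0.1]
opening: 0.453
finger_force: 0.0
```

Request:
{"op": "send_rows", "data": {"motion": [{"x": 0, "y": -4.5, "z": 0, "rx": 0, "ry": 0, "rz": 0, "jaw": 4}, {"x": 0, "y": -4.5, "z": 0, "rx": 0, "ry": 0, "rz": 0, "jaw": 4}, {"x": 0, "y": -4.5, "z": 0, "rx": 0, "ry": 0, "rz": 0, "jaw": 4}, {"x": 0, "y": 0, "z": 0, "rx": 0, "ry": 0, "rz": 0, "jaw": 4}, {"x": 0, "y": 0, "z": 0, "rx": 0, "ry": 0, "rz": 0, "jaw": 4}]}}

```text
clock: 35.05
tool_pos: [0.4124, -0.0408, 0.2329]
eef_rot: [0.046, 0.999, 0.0, 0.0]
contact_force: [0.4, 0.5, 0.0]
opening: 0.451
finger_force: 0.0
```

Run:
```python
from plant import *
import cv2,numpy as np
o=[]
for n,(a,b,c,e) in(("side",(150,310,120,290)),("top",(120,240,120,240))):
    d=snapshot(n)
    o.append(cv2.resize(d["img"][a:b,c:e],(400,400),interpolation=cv2.INTER_CUBIC)[:,:,::-1])
cv2.imwrite("pics/s8.png",np.hstack(o))
```

```text
(no output)
```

View pics/s8.png

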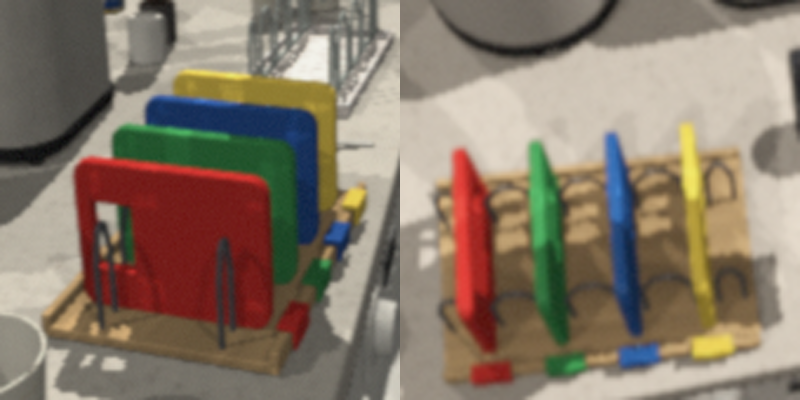

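All four boards stand upright, in line with their own tabs (top crop: red 475, green 550, blue 625, yellow 700 px), between the lips, and the gripper is clear of them.

```bash
python3 -c "
from plant import *
print(finish_job())"
```

```text
the job is handed in; nothing more can be done
None
```

All four boards were lowered into their colour-matched slots in the storage stand; the last pictures show them upright and between the lips with the gripper clear, and the job was handed in at about 35 s (the hand-in returned no verdict).

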